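Load the corner-hole drill jig with a nest of angle brackets

TASK

Get the drill jig ready for the next batch: take the yellow guard off its saddle and stand it upright in the grey tray, and nest all the bright angle brackets squarely over one another on the saddle, apex up, in the open bay between the drawn-back follower and the bush bridge, with the black entry piece on top. When the whole nest is built, run it along the saddle under the bridge until every piece is fully home against the end stop, and leave the follower up against it. Leave the red angle and everything else on the bench where it is.

Things in the scene. Friction and masses are not known exactly. Their poses are not given: they have to be found in the camera images.
- jig: jig for drilling a corner hole, blue base 360x140x14 mm, bolted down. Origin on the bench under its saddle; x along the saddle towards the end stop, z up. Saddle: steel ridge on y=0, apex up, 45 degree flanks, 48 mm wide, from x=-193 to 120 mm, apex at z=65 mm; brackets sit astride it with their legs hanging free
- bay (a point): middle of the open loading bay, on the saddle's apex line, at jig x=-30, z=65 mm. With the follower drawn right back the bay is open from jig x=-110 mm to the bridge at x=65 mm
- bridge (a point): bush bridge: steel bar across the saddle; this point is at the middle of its underside, jig x=90, z=123 mm. It spans x=65 to 115, top at z=137 with one drill bush up to 146; blue posts, inner faces at y=+-49 mm. Six nested pieces (top at z=116 mm) pass under it
- stop (a point): middle of the end stop's face, on the saddle's apex line at jig x=120, z=65 mm; the dark plate faces -x and rises to z=124. A bracket that is home against it has its centre at jig x=90 mm
- follower (a joint): follower sliding on the saddle, m: 0 = drawn right back (pushing face at jig x=-0.110); grows towards the stop; 0.170 = touching a nest that is home; limit 0.173. Stays where left, friction about 3 N. Dark face 60 mm wide, z=67 to 122 mm, 12 thick; behind it a blue carriage, top at z=83 mm, 78 mm long from the face, bears the knob
- follower_grip (a point): the follower's upright red knob: 22 mm across, from z=83 to 117 mm; this point is on its axis 101 mm above the bench, 50 mm behind the pushing face, over the saddle's axis
- bracket0: bright bare-metal equal-leg angle: legs 40x40 mm, 6 thick, 60 long, about 150 g; stands on the mat like a roof, apex up. Origin: centre of its underside (lower leg edges); x along its length, z up. Apex 32.5 above the origin; 56.6 wide, widest 4 above the underside; square ends. On the saddle the lowest one's origin is 41 above the bench, each further one 8.5 higher. 3 to 5 alike are present
- bracket1: bright bare-metal equal-leg angle: legs 40x40 mm, 6 thick, 60 long, about 150 g; stands on the mat like a roof, apex up. Origin: centre of its underside (lower leg edges); x along its length, z up. Apex 32.5 above the origin; 56.6 wide, widest 4 above the underside; square ends. On the saddle the lowest one's origin is 41 above the bench, each further one 8.5 higher. 3 to 5 alike are present
- bracket2: bright bare-metal equal-leg angle: legs 40x40 mm, 6 thick, 60 long, about 150 g; stands on the mat like a roof, apex up. Origin: centre of its underside (lower leg edges); x along its length, z up. Apex 32.5 above the origin; 56.6 wide, widest 4 above the underside; square ends. On the saddle the lowest one's origin is 41 above the bench, each further one 8.5 higher. 3 to 5 alike are present
- bracket3: bright bare-metal equal-leg angle: legs 40x40 mm, 6 thick, 60 long, about 150 g; stands on the mat like a roof, apex up. Origin: centre of its underside (lower leg edges); x along its length, z up. Apex 32.5 above the origin; 56.6 wide, widest 4 above the underside; square ends. On the saddle the lowest one's origin is 41 above the bench, each further one 8.5 higher. 3 to 5 alike are present
- bracket4: bright bare-metal equal-leg angle: legs 40x40 mm, 6 thick, 60 long, about 150 g; stands on the mat like a roof, apex up. Origin: centre of its underside (lower leg edges); x along its length, z up. Apex 32.5 above the origin; 56.6 wide, widest 4 above the underside; square ends. On the saddle the lowest one's origin is 41 above the bench, each further one 8.5 higher. 3 to 5 alike are present
- guard: yellow plastic saddle guard: roof-shaped, 70 mm long, 51 wide, 5 thick, 90 g, with an upright grip rib along its top: 50 long, 14 thick, from the apex (29 mm above the origin) to 57 mm. Origin: centre of its underside; x along its length, z up. At the start it sits on the saddle in the bay, origin 43 mm above the bench
- tray: grey open plastic tray, 170x130 mm outside, 35 mm high, walls and floor about 4 mm. Origin: centre of its underside; x along its length, z up
- cap: the black entry piece: a black angle of exactly the brackets' section and length (legs 40x40 mm, 6 thick, 60 long, about 150 g), lying and measured like them; goes on top of the nest, so that the drill bites into it first
- red_angle: bystander: red-painted angle offcut, 50x50x6 mm, 100 mm long, roof-shaped on the mat; origin under its centre. Not part of this job
- motor: bystander: upright black motor, 75 mm diameter, 105 mm tall plus a bare shaft up to 148 mm; origin under its centre
- caliper: bystander: steel caliper lying on the mat, about 200 mm long; origin under its middle
- marker: bystander: black marker pen lying on the mat, 110 mm long; origin under its middle
- paste: bystander: small yellow tin, 64 mm diameter, 45 mm tall; origin under its centre

How it is judged:
By the outcome, as a careful person would: the job done as asked, in the order asked, and still so for the second after the job is handed in, with the robot touching nothing.
Of bracket0, bracket1, bracket2, bracket3, bracket4 only 3 to 5 are there at a start; the rules pass over those that are not, and their reading is None.
At some moment in a run one of bracket0, bracket1, bracket2, bracket3, bracket4, cap may be knocked a few centimetres aside while the robot is not near it.
Once in a run the grip may slacken for a moment while it holds something.
It also fails if it takes over 210 s, if anything falls off the work surface, if the arm or the gripper's body presses on something with over 40 N, if the wrist force passes 120 N, or if a joint passes its speed limit or range.

ROBOT

A 7-joint arm with a two-finger parallel gripper is mounted at the origin on the work surface. World frame = base frame: x ahead of the robot, y to its left, z up, the work surface at z = 0. Lengths are in m, angles in rad, forces in N, time in s.
With the tool pointing down it reaches from about 0.4 to 0.85 m from the base axis. Payload 10.4 kg.
Tool frame: the origin (TCP) lies midway between the tips of the shut fingers; the grasp point (between the pads) lies 19 mm behind it (manip.pinch_z is the distance from the TCP to the grasp point, in m); y points along the fingers, x is the direction in which the jaws open and shut, and the axes are right-handed (so a half turn about y gives the same grasp; the last joint's range is limited). The gripper opens to 85 mm and grips with 20 to 120 N. Pads are 22 mm wide; open, the fingers measure 114 mm over their backs; the gripper's body (76 mm by 85 mm) begins 54 mm behind the grasp point. The pads swing forward as they close: fully open they stand 13 mm farther back than shut.
Start: joints at [-1.236, 0.332, -0.065, 1.46, 0.022, 1.35, -0.088], TCP at [0.219, 0.585, 0.231] pointing down, gripper open.
Joint ranges: [-2.6, 2.6], [-0.5, 2.12], [-1.47, 1.34], [0.16, 2.42], [-1.27, 4.41], [0.06, 2.06], [-2.6, 2.6]. Speed limits (rad/s): [2.22, 2.22, 2.79, 2.79, 3.14, 3.14, 3.14].

INTERFACE

Orientations are given as a unit quaternion [x, y, z, w].
In Python, from workcell import manip gives the robot as it stands.
- The arm moves only by the shell command python3 -m pendant 'ROWS' [OPENING] [FORCE]. ROWS is a JSON object of lists of equal length, an entry for each row: "offset": the shift along the tool's x, y, z scaled (see below), a list of three; "turn": the turn, a rotation vector about the tool's x, y, z scaled (see below), a list of three. A call has 1 to 12 rows; each row is the pose to reach, as a shift and turn from the pose measured when the call began, along the tool's axes at that moment; what a row does not reach only later rows make up. The controller multiplies each number of a shift by 200 mm and each number of a turn by 45 degrees. A row lasts 1/8 s, in which the tool goes at most 62.5 mm and 10.7 degrees, less where a joint would pass 70% of its speed; a pose out of reach is approached as far as the arm can. A call with a number of a shift or a turn outside -1 to 1 is refused whole. A call with a gripper value outside its range is refused whole. OPENING is the opening in per cent of the stroke, from 0 (shut) to 100 (fully open), set as the call begins (- or left out, the last holds). The fingers move at their own pace and stop on an object; FORCE is the grip in N (left out, the last holds). Time passes only in rows, so rows that repeat a pose let the fingers close. It gives the time, the measured TCP pose, the force and the opening at its end, in the units of the state.
- manip.get_obs(): the state, without advancing time (a new reading comes with each control period).
- manip.camera(name): name is "scene" or "side" or "wrist"; returns (picture, depth): 400x640x3 uint8, red, green, blue; 400x640 float32, m along the optical axis (not along the pixel's ray), 0 where there is no reading.
- manip.camera_model(name): a dict with "intrinsics" (3x3 intrinsics, pixels), "k1" (the pictures are not rectified: a ray, as slopes to the right and down, at radius r is drawn at 1 + k1 r^2 times it, then the intrinsics apply), "R" (3x3) and "t" (3): a world point X has camera coordinates R X + t; the wrist camera has in their place "tool_from_camera" (4x4, takes a point from camera to tool coordinates, whose origin is the TCP and whose axes are the tool frame's). Camera axes: x right, y down, z forward; pixel columns grow to the right and rows downward; lengths in m; the calibration is good to about 2 mm. A picture is of the moment at which its call begins: read the wrist's pose just before it. camera_model takes no time and is no camera call.
- manip.hand_in(): hands the job in, once; it reports no verdict.
The state is a dict: "clock": time; "joint_pos": joint angles; "joint_velocities": joint speeds; "tau": joint torques, N m; "position": TCP position; "ee_rot": TCP orientation; "ft_force": force on the tool from outside, world axes, zero at the start; "torque": the same for the moment, N m; "grip_width": opening from 0.0 (shut) to 1.0 (fully open).
Only numpy, scipy, OpenCV 4.12 (cv2) and the standard library are available. Lean on these libraries where they do the work, as an engineer would, in place of code of your own. Each camera call takes 0.05 s, during which the arm holds its last target. There are 200 camera calls.

## Working session

There is one attempt and no reset: what is moved stays moved. The work goes in short steps, Python scripts to look and compute and a shell command to move; the robot and the scene stay as the last step left them, time stands still between calls to the robot, and variables do not carry over. Pictures are saved under pics/ and viewed, about 12 in all and at most 16, crops included, and the job is handed in when it is done.

```bash
ls; mkdir -p pics; python3 - <<'E'
from workcell import manip
import cv2,numpy as np
o=manip.get_obs();print(o)
ims=[]
for n in("scene","side","wrist"):
    im,d=manip.camera(n);np.savez(f"pics/{n}0.npz",im=im,d=d);cv2.imwrite(f"pics/{n}0.png",im[:,:,::-1])
    m=manip.camera_model(n);print(n,{k:np.round(v,4).tolist() for k,v in m.items()})
print(manip.pinch_z)
E
```

```text
pics
{'clock': 0.0, 'joint_pos': array([-1.23558857,  0.33286702, -0.06469035,  1.46092574,  0.02161272,
        1.34989237, -0.08851836]), 'joint_velocities': array([-0.00107948,  0.00095423, -0.00173451, -0.00199805,  0.00176958,
       -0.00086385, -0.00190522]), 'tau': array([-5.09312322e-04, -6.25454521e+01,  4.86475567e-02, -3.91608953e+01,
        1.61726447e-02,  9.72839567e-03,  2.18458314e-05]), 'position': array([0.2187744 , 0.58506908, 0.23052638]), 'ee_rot': array([ 0.58130002,  0.40265389, -0.40343186, -0.58069171]), 'ft_force': array([-0.1231599 , -0.09834765,  0.15132619]), 'torque': array([-0.02592674, -0.00471255, -0.0010936 ]), 'grip_width': 1.0020666836741952}
scene {'intrinsics': [[469.1406, 0.0, 313.6262], [0.0, 469.1406, 202.0424], [0.0, 0.0, 1.0]], 'k1': 0.0147, 'R': [[-0.6684, 0.7437, -0.0116], [0.5766, 0.5082, -0.6398], [-0.4699, -0.4343, -0.7684]], 't': [0.3247, -0.2493, 1.5099]}
side {'intrinsics': [[475.934, 0.0, 315.6526], [0.0, 475.934, 203.5093], [0.0, 0.0, 1.0]], 'k1': -0.0486, 'R': [[-0.9973, -0.0721, -0.0118], [-0.0463, 0.748, -0.6621], [0.0565, -0.6598, -0.7493]], 't': [0.5101, 0.0785, 1.4634]}
wrist {'intrinsics': [[345.5727, 0.0, 318.5828], [0.0, 345.5727, 199.1978], [0.0, 0.0, 1.0]], 'k1': 0.0241, 'tool_from_camera': [[1.0, -0.0001, 0.0005, 0.0014], [-0.0005, -0.3214, 0.9469, -0.1423], [0.0001, -0.9469, -0.3214, 0.0843], [0.0, 0.0, 0.0, 1.0]]}
0.0187
```

View pics/scene0.png

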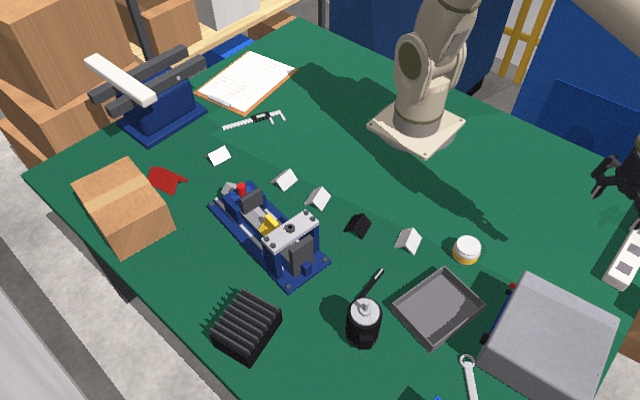

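View pics/side0.png

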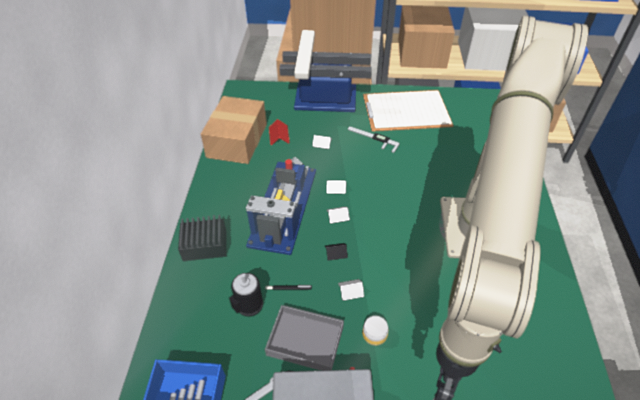

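The scene view shows four bright angles at (219,155), (286,180), (318,198) and (408,240). The cap is at (357,224), the jig runs from (235,190) to (300,270), and the tray is at (438,308). A light patch by the knob at (230,187) still needs checking.

```bash
cat > h.py <<'E'
import numpy as np,cv2
from scipy.spatial.transform import Rotation as Ro
from workcell import manip
def cam(n):
    o=manip.get_obs(); im,d=manip.camera(n); m=dict(manip.camera_model(n))
    if n=="wrist":
        T=np.eye(4);T[:3,:3]=Ro.from_quat(o['ee_rot']).as_matrix();T[:3,3]=o['position'];T=T@np.array(m['tool_from_camera'])
        R=T[:3,:3].T; m['R']=R; m['t']=-R@T[:3,3]
    return im,d,m
def rays(m,uv):
    uv=np.asarray(uv,float).reshape(-1,2);K=np.array(m['intrinsics'])
    p=(uv-K[[0,1],[2,2]])/K[0,0]; q=p.copy()
    for _ in range(8): q=p/(1+m['k1']*(q**2).sum(1,keepdims=True))
    return np.c_[q,np.ones(len(q))]
def world(im,d,m):   # per-pixel world points
    h,w=d.shape; u,v=np.meshgrid(np.arange(w),np.arange(h))
    c=rays(m,np.c_[u.ravel(),v.ravel()])*d.reshape(-1,1)
    P=(c-np.array(m['t']))@np.array(m['R']); P[d.ravel()==0]=np.nan
    return P.reshape(h,w,3)
def onplane(m,uv,z):
    R=np.array(m['R']);C=-R.T@np.array(m['t']);D=rays(m,uv)@R
    return C+D*((z-C[2])/D[:,2])[:,None]
def proj(m,X):
    c=np.asarray(X).reshape(-1,3)@np.array(m['R']).T+np.array(m['t']);q=c[:,:2]/c[:,2:]
    q=q*(1+m['k1']*(q**2).sum(1,keepdims=True));K=np.array(m['intrinsics'])
    return q*K[0,0]+K[[0,1],[2,2]]
def comps(mask,amin=40):
    n,l,s,c=cv2.connectedComponentsWithStats(mask.astype(np.uint8))
    return [(l==i,s[i],c[i]) for i in range(1,n) if s[i,4]>=amin]
E
python3 - <<'E'
from h import *
out=[]
for n in("scene","side"):
    z=np.load(f"pics/{n}0.npz");m=manip.camera_model(n);im,d=z['im'],z['d'];W=world(im,d,m)
    hsv=cv2.cvtColor(im,cv2.COLOR_RGB2HSV).astype(int);H,S,V=hsv[...,0],hsv[...,1],hsv[...,2]
    on=(W[...,2]>.006)&(W[...,2]<.2)&(W[...,0]>.2)&(W[...,0]<1)&(abs(W[...,1])<.8)
    for nm,mk in dict(bright=(V>150)&(S<60),yellow=(H>18)&(H<35)&(S>120)&(V>80),red=((H<8)|(H>172))&(S>130)&(V>70),black=(V<60),blue=(H>100)&(H<130)&(S>100)).items():
        for b,s,c in comps(mk&on,25):
            P=W[b];r=cv2.minAreaRect(P[:,:2].astype(np.float32)*1000)
            print(n,nm,c.round().astype(int),s[4],'med',np.nanmedian(P,0).round(3),'zmax',np.nanpercentile(P[:,2],97).round(3),'rect',np.round(r[0]),np.round(r[1]),round(r[2]))
    a=im[140:300,190:340] if n=="scene" else im[140:260,230:360]
    out.append(cv2.resize(a,(400,400*a.shape[0]//a.shape[1]),interpolation=cv2.INTER_CUBIC)[:,:,::-1])
h=max(a.shape[0] for a in out)
cv2.imwrite("pics/crop1.png",np.hstack([np.vstack([a,np.zeros((h-a.shape[0],400,3),np.uint8)]) for a in out]))
E
```

```text
scene bright [233  91] 1431 med [ 0.275 -0.565  0.009] zmax 0.015 rect [ 278. -567.] [223. 156.] 90
scene bright [149 101] 106 med [ 0.602 -0.505  0.19 ] zmax 0.199 rect [ 600. -505.] [16. 49.] 82
scene bright [237 123] 82 med [ 0.378 -0.428  0.008] zmax 0.011 rect [ 379. -430.] [20. 97.] 64
scene bright [219 155] 248 med [ 0.52  -0.351  0.02 ] zmax 0.033 rect [ 521. -350.] [35. 62.] 81
scene bright [286 179] 251 med [ 0.457 -0.132  0.019] zmax 0.031 rect [ 456. -139.] [52. 61.] 85
scene bright [228 187] 90 med [ 0.606 -0.205  0.055] zmax 0.066 rect [ 600. -202.] [27. 45.] 82
scene bright [321 198] 224 med [ 0.443 -0.011  0.02 ] zmax 0.031 rect [444. -13.] [62. 38.] 17
scene bright [255 216] 223 med [ 0.627 -0.08   0.051] zmax 0.063 rect [610. -85.] [73. 59.] 84
scene bright [270 214] 38 med [ 0.575 -0.077  0.02 ] zmax 0.025 rect [574. -73.] [51. 12.] 86
scene bright [290 232] 962 med [0.642 0.07  0.136] zmax 0.139 rect [631.  26.] [135. 132.] 82
scene bright [245 230] 50 med [ 0.656 -0.087  0.021] zmax 0.024 rect [654. -85.] [55. 12.] 84
scene bright [412 240] 233 med [0.397 0.258 0
[... 4711 characters left out ...]
0.251 0.013] zmax 0.018 rect [577. 252.] [64. 11.] 4
side blue [326  94] 1894 med [ 0.513 -0.574  0.06 ] zmax 0.136 rect [ 519. -626.] [240. 168.] 2
side blue [280 165] 48 med [ 0.637 -0.158  0.085] zmax 0.09 rect [ 638. -160.] [27. 30.] 5
side blue [298 171] 113 med [ 0.575 -0.137  0.084] zmax 0.089 rect [ 577. -129.] [36. 67.] 2
side blue [282 225] 1349 med [0.587 0.082 0.016] zmax 0.106 rect [616. -47.] [360. 139.] 81
side blue [271 186] 122 med [ 0.668 -0.112  0.017] zmax 0.087 rect [ 662. -122.] [89. 34.] 81
side blue [295 191] 45 med [ 0.586 -0.1    0.017] zmax 0.069 rect [583. -97.] [61. 18.] 85
side blue [184 377] 1776 med [0.797 0.522 0.036] zmax 0.073 rect [779. 554.] [162.  98.] 0
```

View pics/crop1.png

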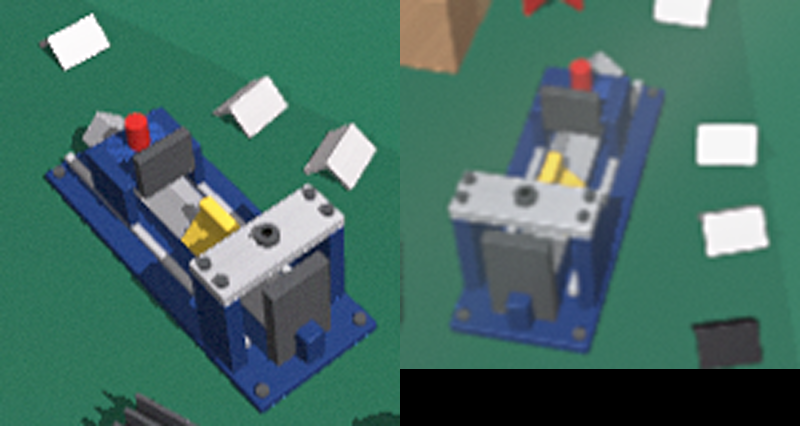

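The crops show the follower (dark plate, red knob) with the guard just in front of it, next to the bridge. The light patch behind the knob looks like the saddle's end. That leaves four bright brackets. Next I'll measure the geometry more carefully.

```bash
python3 - <<'E'
from h import *
o=manip.get_obs();M=Ro.from_quat(o['ee_rot']).as_matrix();print(M.round(3))
def rect(P):
    (c,s,a)=cv2.minAreaRect((P[:,:2]*1000).astype(np.float32))
    if s[0]<s[1]: s=s[::-1];a+=90
    return np.round(c,1),np.round(s,1),round(a%180,1)
J={}
for n in("scene","side"):
    z=np.load(f"pics/{n}0.npz");m=manip.camera_model(n);im,d=z['im'],z['d'];W=world(im,d,m)
    hsv=cv2.cvtColor(im,cv2.COLOR_RGB2HSV).astype(int);H,S,V=hsv[...,0],hsv[...,1],hsv[...,2]
    X,Y,Z=W[...,0],W[...,1],W[...,2]
    def box(x0,x1,y0,y1,z0,z1): return (X>x0)&(X<x1)&(Y>y0)&(Y<y1)&(Z>z0)&(Z<z1)
    blue=(H>100)&(H<130)&(S>100)
    g=(H>40)&(H<90)&(S>60)&box(.3,.9,-.5,.5,-.02,.02); print(n,'mat z',np.nanmedian(Z[g]).round(4))
    base=blue&box(.4,.8,-.3,.25,.008,.021);print(' base',base.sum(),rect(W[base]))
    br=(~blue)&box(.5,.75,-.05,.2,.131,.1425);print(' bridge',br.sum(),rect(W[br]),np.median(Z[br]))
    kn=((H<8)|(H>172))&(S>130)&box(.55,.68,-.2,-.05,.08,.14);t=kn&(Z>np.nanmax(Z[kn])-.008);print(' knob',kn.sum(),np.median(W[kn],0),'top',np.median(W[t],0),rect(W[t]))
    gd=(H>18)&(H<35)&(S>120)&box(.5,.7,-.15,.1,.06,.13);t=gd&(Z>.094);print(' guard',gd.sum(),rect(W[gd]),'rib',t.sum(),rect(W[t]),np.percentile(Z[gd],95))
    tr=box(.35,.7,.3,.52,.028,.042)&(S<70)&(X>.42);print(' tray rim',tr.sum(),rect(W[tr]))
    for nm,c in dict(b0=(.52,-.35),b1=(.457,-.138),b2=(.443,-.013),b3=(.396,.255),cap=(.446,.12)).items():
        mk=box(c[0]-.06,c[0]+.06,c[1]-.06,c[1]+.06,.006,.045)&((S<60)&(V>90) if nm!='cap' else (V<75))
        cs=max(comps(mk,20),key=lambda q:q[1][4])[0];P=W[cs];R=P[P[:,2]>np.percentile(P[:,2],97)-.009]
        print(' ',nm,cs.sum(),'all',rect(P),'ridge',rect(R),'z97',np.percentile(P[:,2],97).round(4))
E
```

```text
[[ 0.35  -0.    -0.937]
 [ 0.937 -0.001  0.35 ]
 [-0.001 -1.    -0.   ]]
scene mat z -0.0005
 base 1960 (array([622.8, -46.4]), array([363.6, 140.7]), 82.3)
 bridge 984 (array([637.8,  64.8]), array([134.8,  55. ]), 172.8) 0.13629710389531688
 knob 98 [ 0.61326731 -0.13283342  0.11039285] top [ 0.61128255 -0.13540683  0.11560036] (array([ 610.6, -137.3]), array([21.7, 18.3]), 59.6)
 guard 171 (array([629.7, -13.9]), array([59.3, 18.4]), 80.6) rib 92 (array([628.5,  -8.6]), array([49.2, 14.3]), 80.6) 0.10103432243213442
 tray rim 609 (array([564.7, 394. ]), array([282.1, 131.3]), 167.5)
  b0 253 all (array([ 519.8, -353.3]), array([62.3, 42.6]), 166.2) ridge (array([ 519.6, -356.6]), array([61.4, 22.8]), 170.7) z97 0.0327
  b1 287 all (array([ 457.5, -140.6]), array([62.4, 53.4]), 1.6) ridge (array([ 457. , -140.6]), array([61.6, 25.4]), 8.0) z97 0.031
  b2 323 all (array([447.3, -21.7]), array([62.2, 55.5]), 16.7) ridge (array([447.2, -21. ]), array([62.6, 24.3]), 14.7) z97 0.031
  b3 402 all (array([399.4, 247.6]), array([63.4, 52.1]), 15.6) ridge (array([399. , 246.6]), array([61.9
[... 642 characters left out ...]
), array([277.4, 133. ]), 167.6)
  b0 186 all (array([ 515. , -369.9]), array([68.9, 60.5]), 82.8) ridge (array([ 517.2, -360.8]), array([58.2, 18.5]), 176.1) z97 0.0341
  b1 205 all (array([ 454.7, -146.3]), array([61.4, 59.1]), 93.2) ridge (array([ 454.5, -137. ]), array([59. , 24.7]), 1.4) z97 0.0351
  b2 258 all (array([444.4, -24.3]), array([61.4, 56.2]), 12.7) ridge (array([445. , -22.3]), array([59.1, 24.1]), 17.6) z97 0.034
  b3 374 all (array([394.6, 244.4]), array([65.3, 57.7]), 13.2) ridge (array([396.5, 246.4]), array([59.3, 24.9]), 14.5) z97 0.0327
  cap 285 all (array([443.5, 117.5]), array([58.9, 55.8]), 15.2) ridge (array([444.1, 117.8]), array([57.1, 21.9]), 12.5) z97 0.0338
```

```bash
cat > plan.py <<'E'
# usage: plan.py x,y,z,phi ...  -> offset/turn in pendant units per leg, each leg from the previous target (first from measured pose)
import sys,math
from h import *
def pose(phi):
    c,s=math.cos(math.radians(phi)),math.sin(math.radians(phi))
    return np.array([[c,0,-s],[s,0,c],[0,-1,0]])
def plan(wps,verbose=True):
    o=manip.get_obs();p=o['position'];R=Ro.from_quat(o['ee_rot']).as_matrix()
    print('now t=%.2f'%o['clock'],p.round(4),'phi %.1f'%math.degrees(math.atan2(R[1,0],R[0,0])),'grip mm %.1f'%(85*o['grip_width']),'F',o['ft_force'].round(1))
    for w in wps:
        q=np.array(w[:3]);R2=pose(w[3]);off=R.T@(q-p)/.2;rv=Ro.from_matrix(R.T@R2).as_rotvec()/math.radians(45)
        n=max(np.linalg.norm(q-p)/.0625,np.linalg.norm(rv)*45/10.7)
        print(np.round(w,3),'off',off.round(3).tolist(),'turn',rv.round(3).tolist(),'rows>=%.1f'%n);p,R=q,R2
if __name__=="__main__": plan([list(map(float,a.split(','))) for a in sys.argv[1:]])
E
cat > jig.py <<'E'
import numpy as np
A=np.radians(82.3);e=np.array([np.cos(A),np.sin(A)]);nrm=np.array([-e[1],e[0]])
O=np.array([.6241,-.0266])
def jw(x,y=0): return O+e*x+nrm*y
E
python3 plan.py .36,.25,.30,25 .6085,-.1,.30,-7.7
python3 - <<'E'
from h import *
m=manip.camera_model("scene");P=onplane(m,[(440,267),(486,302),(432,350),(391,306)],.035);print(P.round(3),P.mean(0))
E
```

```text
now t=0.15 [0.2188 0.5852 0.2307] phi 69.5 grip mm 84.8 F [-0.2  0.2 -0.1]
[ 0.36  0.25  0.3  25.  ] off [-1.323, -0.345, -1.248] turn [0.001, 0.989, -0.001] rows>=5.9
[ 0.608 -0.1    0.3   -7.7  ] off [0.387, 0.0, -2.111] turn [0.0, 0.727, 0.0] rows>=6.9
[[0.428 0.356 0.035]
 [0.438 0.484 0.035]
 [0.615 0.454 0.035]
 [0.589 0.329 0.035]] [0.51756546 0.4056763  0.035     ]
```

```bash
python3 plan.py .29,.42,.30,47 .36,.25,.30,25 .48,.08,.30,8 .60,-.08,.30,-7.7
```

```text
now t=0.15 [0.2188 0.5852 0.2307] phi 69.5 grip mm 84.8 F [-0.2  0.2 -0.1]
[ 0.29  0.42  0.3  47.  ] off [-0.649, -0.346, -0.623] turn [0.0, 0.5, -0.001] rows>=3.1
[ 0.36  0.25  0.3  25.  ] off [-0.383, 0.0, -0.836] turn [0.0, 0.489, 0.0] rows>=2.9
[0.48 0.08 0.3  8.  ] off [0.185, 0.0, -1.024] turn [0.0, 0.378, 0.0] rows>=3.3
[ 0.6  -0.08  0.3  -7.7 ] off [0.483, 0.0, -0.876] turn [0.0, 0.349, 0.0] rows>=3.2
```

```bash

python3 -m pendant '{"offset":[[-0.65,-0.346,-0.62],[-0.65,-0.346,-0.62],[-0.65,-0.346,-0.62],[-0.65,-0.346,-0.62],[-0.65,-0.346,-0.62],[-0.65,-0.346,-0.62]],"turn":[[0,0.5,0],[0,0.5,0],[0,0.5,0],[0,0.5,0],[0,0.5,0],[0,0.5,0]]}' 100 40
python3 -m pendant '{"offset":[[-0.38,0,-0.84],[-0.38,0,-0.84],[-0.38,0,-0.84],[-0.38,0,-0.84],[-0.38,0,-0.84]],"turn":[[0,0.49,0],[0,0.49,0],[0,0.49,0],[0,0.49,0],[0,0.49,0]]}'
python3 -m pendant '{"offset":[[0.18,0,-1],[0.18,0,-1],[0.18,0,-1],[0.18,0,-1],[0.18,0,-1],[0.18,0,-1]],"turn":[[0,0.38,0],[0,0.38,0],[0,0.38,0],[0,0.38,0],[0,0.38,0],[0,0.38,0]]}'
python3 -m pendant '{"offset":[[0.48,0,-0.88],[0.48,0,-0.88],[0.48,0,-0.88],[0.48,0,-0.88],[0.48,0,-0.88],[0.48,0,-0.88],[0.48,0,-0.88]],"turn":[[0,0.35,0],[0,0.35,0],[0,0.35,0],[0,0.35,0],[0,0.35,0],[0,0.35,0],[0,0.35,0]]}'
python3 - <<'E'
from h import *
im,d,m=cam("wrist");cv2.imwrite("pics/w1.png",im[:,:,::-1])
W=world(im,d,m);np.savez("pics/w1.npz",im=im,d=d,W=W)
print(manip.get_obs()['position'],manip.get_obs()['joint_pos'].round(2))
E
python3 plan.py
```

```text
clock: 0.9
position: [0.2884, 0.4209, 0.2992]
ee_rot: [0.649, 0.282, -0.283, -0.648]
ft_force: [0.1, 0.7, 0.6]
grip_width: 0.999
clock: 1.52
position: [0.3592, 0.252, 0.2991]
ee_rot: [0.691, 0.153, -0.155, -0.689]
ft_force: [-0.0, 1.3, 0.1]
grip_width: 1.002
clock: 2.28
position: [0.4762, 0.0888, 0.2989]
ee_rot: [0.706, 0.05, -0.052, -0.704]
ft_force: [0.5, 0.7, -0.0]
grip_width: 1.002
clock: 3.15
position: [0.5963, -0.0697, 0.2994]
ee_rot: [0.706, -0.046, 0.044, -0.705]
ft_force: [-0.1, -1.2, -0.3]
grip_width: 1.002
[ 0.5962982  -0.07010341  0.29941748] [-0.48  0.28  0.66  1.45 -0.17  1.47  0.05]
now t=3.20 [ 0.5963 -0.0701  0.2994] phi -7.3 grip mm 84.9 F [-0.5 -0.6 -0.2]
```

View pics/w1.png

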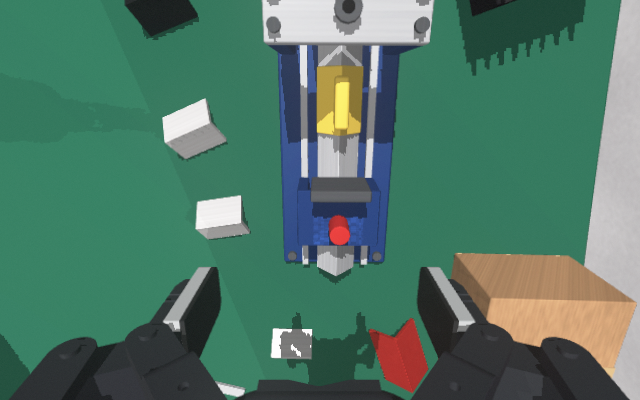

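The wrist view shows the bridge at top (345,20), the guard's rib at (342,103), the follower face at (340,190), the knob at (340,230) and the saddle end at (335,265). The follower sits some way forward of its back end. Next I'll refine the jig pose and the brackets from this picture.

```bash
python3 - <<'E'
from h import *
from jig import *
z=np.load("pics/w1.npz");im,W=z['im'],z['W']
hsv=cv2.cvtColor(im,cv2.COLOR_RGB2HSV).astype(int);H,S,V=hsv[...,0],hsv[...,1],hsv[...,2]
X,Y,Z=W[...,0],W[...,1],W[...,2]
def box(x0,x1,y0,y1,z0,z1): return (X>x0)&(X<x1)&(Y>y0)&(Y<y1)&(Z>z0)&(Z<z1)
def rect(P):
    (c,s,a)=cv2.minAreaRect((P[:,:2]*1000).astype(np.float32))
    if s[0]<s[1]: s=s[::-1];a+=90
    return np.round(c,1),np.round(s,1),round(a%180,1)
g=(H>40)&(H<90)&(S>60)&box(.3,.9,-.5,.5,-.02,.02);print('mat',np.nanmedian(Z[g]))
blue=(H>100)&(H<130)&(S>100)
b=blue&box(.45,.8,-.3,.25,.006,.022);print('base',rect(W[b]))
k=((H<8)|(H>172))&(S>130)&box(.55,.68,-.25,-.05,.08,.14);t=k&(Z>.112);print('knob top',rect(W[t]),np.median(W[t],0))
gd=(H>18)&(H<35)&(S>120)&box(.5,.7,-.15,.1,.06,.13);t=gd&(Z>.094);print('guard',rect(W[gd]),'rib',rect(W[t]),np.percentile(Z[gd],95))
br=(~blue)&box(.5,.75,-.05,.2,.131,.142);print('bridge',rect(W[br]))
# saddle apex: bright points z>.045 between follower and guard
s=(S<60)&box(.57,.67,-.13,.02,.042,.075)
r=W[s]-[*O,0];print('saddle n',s.sum(),'across range',np.percentile((r[:,:2]@nrm),[1,50,99]).round(4),'apex z',np.percentile(r[:,2],98))
for lo in np.arange(-.09,.0,.03):
    q=r[(r[:,:2]@e>lo)&(r[:,:2]@e<lo+.03)]
    if len(q)>30: q2=q[q[:,2]>np.percentile(q[:,2],85)];print('  apex at x',lo+.015,'y',np.median(q2[:,:2]@nrm).round(4))
d=(V<90)&(S<60)&box(.55,.68,-.2,-.05,.08,.13);rr=(W[d][:,:2]-O)@e;print('follower face x pct',np.percentile(rr,[2,50,98]))
for c,sc in comps((S<40)&(V>120)&box(.36,.56,-.45,.2,.006,.04),60) and [(c,s_) for c,s_,_ in comps((S<40)&(V>120)&box(.36,.56,-.45,.2,.006,.04),60)]:
    P=W[c];R=P[P[:,2]>.023];print('br',rect(P),'ridge',rect(R),P[:,2].max())
E
```

```text
mat -0.0002788721805004468
base (array([614.6, -87.2]), array([276.3, 139.6]), 82.4)
knob top (array([ 607.5, -136.9]), array([20.6, 20.4]), 172.9) [ 0.60777295 -0.13611348  0.11659072]
guard (array([624.4,  -7.8]), array([68.9, 26.3]), 81.6) rib (array([625. ,  -7.6]), array([49.7, 14. ]), 82.3) 0.10061049460833876
bridge (array([633.7,  55. ]), array([133.8,  31.2]), 172.4)
saddle n 1709 across range [-0.0211  0.0026  0.024 ] apex z 0.0726325250291161
  apex at x -0.075 y 0.0017
  apex at x -0.045 y 0.0017
  apex at x -0.015 y 0.0022
follower face x pct [-0.06293458 -0.06240266 -0.06198083]
br (array([445.3, -22.1]), array([61. , 54.9]), 15.3) ridge (array([445. , -21.5]), array([60.7, 19.4]), 15.2) 0.033529553100989026
br (array([ 455.5, -142.8]), array([59.7, 54. ]), 1.1) ridge (array([ 455.4, -141.7]), array([59.5, 22.1]), 1.0) 0.033961597705924516
br (array([ 557.1, -204.1]), array([26.8,  5.7]), 90.0) ridge (array([ 557.8, -197. ]), array([6.4, 2.3]), 93.9) 0.02379694743566365
br (array([ 516.8, -355.8]), array([59. , 42.7]), 170.9) ridge (array([ 515.5, -360.5]), array([58. , 17.5]), 172.1) 0.03297975274482244
```

```bash
sed -i 's/^O=.*/O=np.array([.6224,-.0264])/' jig.py; python3 -c "
from jig import *
print(jw(-.1115),jw(-.16),jw(.019),jw(-.05))"
python3 plan.py .6075,-.1369,.14,-7.7 .6075,-.1369,.088,-7.7 .601,-.1847,.088,-7.7 .601,-.1847,.17,-7.7
```

```text
[ 0.60746054 -0.13689463] [ 0.60096221 -0.18495731] [ 0.62494574 -0.00757132] [ 0.61570069 -0.07594916]
now t=3.20 [ 0.5963 -0.0701  0.2994] phi -7.3 grip mm 84.9 F [-0.5 -0.6 -0.2]
[ 0.608 -0.137  0.14  -7.7  ] off [0.1, 0.798, -0.323] turn [0.002, 0.008, -0.002] rows>=2.8
[ 0.608 -0.137  0.088 -7.7  ] off [0.0, 0.26, 0.0] turn [0.0, 0.0, 0.0] rows>=0.8
[ 0.601 -0.185  0.088 -7.7  ] off [-0.0, 0.0, -0.241] turn [0.0, 0.0, 0.0] rows>=0.8
[ 0.601 -0.185  0.17  -7.7  ] off [0.0, -0.41, 0.0] turn [0.0, 0.0, 0.0] rows>=1.3
```

```bash

python3 -m pendant '{"offset":[[0.1,0.3,-0.32],[0.1,0.55,-0.32],[0.1,0.8,-0.32],[0.1,0.8,-0.32],[0.1,0.8,-0.32]],"turn":[[0,0.01,0],[0,0.01,0],[0,0.01,0],[0,0.01,0],[0,0.01,0]]}' 55 60
python3 plan.py .6075,-.1369,.088,-7.7
```

```text
clock: 3.82
position: [0.6089, -0.136, 0.1421]
ee_rot: [0.706, -0.047, 0.048, -0.705]
ft_force: [-0.2, 0.3, 0.3]
grip_width: 0.553
now t=3.83 [ 0.6089 -0.136   0.1421] phi -7.7 grip mm 47.0 F [-0.2  0.3  0.3]
[ 0.608 -0.137  0.088 -7.7  ] off [-0.006, 0.271, -0.005] turn [0.002, -0.001, 0.001] rows>=0.9
```

```bash

python3 -m pendant '{"offset":[[-0.006,0.14,-0.005],[-0.006,0.27,-0.005],[-0.006,0.27,-0.005],[-0.006,0.27,-0.005]],"turn":[[0,0,0],[0,0,0],[0,0,0],[0,0,0]]}'
python3 -m pendant '{"offset":[[0,0,0],[0,0,0],[0,0,0],[0,0,0],[0,0,0]],"turn":[[0,0,0],[0,0,0],[0,0,0],[0,0,0],[0,0,0]]}' 0 60
python3 -m pendant '{"offset":[[0,0,-0.05],[0,0,-0.1],[0,0,-0.15],[0,0,-0.2],[0,0,-0.24],[0,0,-0.24],[0,0,-0.24]],"turn":[[0,0,0],[0,0,0],[0,0,0],[0,0,0],[0,0,0],[0,0,0],[0,0,0]]}'
```

```text
clock: 4.32
position: [0.6091, -0.137, 0.0908]
ee_rot: [0.706, -0.046, 0.049, -0.705]
ft_force: [-0.0, 0.2, 0.0]
grip_width: 0.553
clock: 4.95
position: [0.6093, -0.137, 0.0929]
ee_rot: [0.706, -0.046, 0.049, -0.705]
ft_force: [-7.5, 1.6, 13.8]
grip_width: 0.234
clock: 5.82
position: [0.6031, -0.1826, 0.093]
ee_rot: [-0.705, 0.045, -0.049, 0.706]
ft_force: [-1.9, 9.7, 1.0]
grip_width: 0.239
```

```bash

python3 -m pendant '{"offset":[[0,0,-0.01],[0,0,-0.02],[0,0,-0.02]],"turn":[[0,0,0],[0,0,0],[0,0,0]]}'
python3 -m pendant '{"offset":[[0,0,0],[0,0,0],[0,0,0]],"turn":[[0,0,0],[0,0,0],[0,0,0]]}' 55
python3 -m pendant '{"offset":[[0,-0.25,0],[0,-0.5,0],[0,-0.5,0],[0,-0.5,0]],"turn":[[0,0,0],[0,0,0],[0,0,0],[0,0,0]]}' 
python3 plan.py .625,-.0076,.17,-7.7 .625,-.0076,.083,-7.7
```

```text
clock: 6.2
position: [0.6031, -0.1826, 0.093]
ee_rot: [-0.703, 0.045, -0.048, 0.708]
ft_force: [-3.0, 15.9, 2.8]
grip_width: 0.232
clock: 6.58
position: [0.6031, -0.1838, 0.0933]
ee_rot: [-0.703, 0.045, -0.048, 0.708]
ft_force: [-0.7, 0.4, -0.6]
grip_width: 0.549
clock: 7.08
position: [0.6024, -0.1846, 0.1929]
ee_rot: [-0.703, 0.045, -0.048, 0.708]
ft_force: [-0.7, 1.6, -0.8]
grip_width: 0.551
now t=7.08 [ 0.6024 -0.1846  0.1929] phi -7.6 grip mm 46.8 F [-0.7  1.6 -0.8]
[ 0.625 -0.008  0.17  -7.7  ] off [-0.005, 0.121, 0.891] turn [-0.009, 0.003, 0.005] rows>=2.9
[ 0.625 -0.008  0.083 -7.7  ] off [0.0, 0.435, 0.0] turn [0.0, 0.0, 0.0] rows>=1.4
```

```bash

python3 -m pendant '{"offset":[[0,0.1,0.3],[0,0.1,0.6],[0,0.1,0.89],[0,0.1,0.89],[0,0.1,0.89],[0,0.1,0.89]],"turn":[[0,0,0],[0,0,0],[0,0,0],[0,0,0],[0,0,0],[0,0,0]]}'
python3 plan.py .625,-.0076,.078,-7.7
```

```text
clock: 7.82
position: [0.6255, -0.0101, 0.1737]
ee_rot: [-0.703, 0.046, -0.049, 0.708]
ft_force: [0.5, 1.0, 0.1]
grip_width: 0.547
now t=7.83 [ 0.6255 -0.0101  0.1737] phi -7.7 grip mm 46.5 F [0.5 1.  0.1]
[ 0.625 -0.008  0.078 -7.7  ] off [-0.006, 0.479, 0.009] turn [-0.008, -0.0, 0.004] rows>=1.5
```

```bash

python3 -m pendant '{"offset":[[-0.006,0.2,0.01],[-0.006,0.35,0.01],[-0.006,0.48,0.01],[-0.006,0.48,0.01],[-0.006,0.48,0.01]],"turn":[[-0.008,0,0.004],[-0.008,0,0.004],[-0.008,0,0.004],[-0.008,0,0.004],[-0.008,0,0.004]]}'
python3 -m pendant '{"offset":[[0,0,0],[0,0,0],[0,0,0],[0,0,0],[0,0,0]],"turn":[[0,0,0],[0,0,0],[0,0,0],[0,0,0],[0,0,0]]}' 0 50
python3 -m pendant '{"offset":[[0,-0.2,0],[0,-0.4,0],[0,-0.6,0],[0,-0.8,0],[0,-0.9,0],[0,-0.9,0]],"turn":[[0,0,0],[0,0,0],[0,0,0],[0,0,0],[0,0,0],[0,0,0]]}'
python3 plan.py .58,.15,.26,-7.7 .5176,.335,.26,-7.7 .5176,.4057,.10,-7.7  .5176,.4057,.042,-7.7
```

```text
clock: 8.45
position: [0.6255, -0.0084, 0.0788]
ee_rot: [0.706, -0.048, 0.048, -0.705]
ft_force: [-0.4, 0.5, 0.3]
grip_width: 0.549
clock: 9.07
position: [0.6263, -0.0086, 0.0802]
ee_rot: [0.706, -0.047, 0.049, -0.705]
ft_force: [-1.8, -0.1, 6.9]
grip_width: 0.151
clock: 9.82
position: [0.6264, -0.0087, 0.2617]
ee_rot: [-0.705, 0.046, -0.05, 0.706]
ft_force: [-0.2, 0.2, -2.1]
grip_width: 0.149
now t=9.82 [ 0.6264 -0.0087  0.2617] phi -7.8 grip mm 12.6 F [-0.2  0.2 -2.1]
[ 0.58  0.15  0.26 -7.7 ] off [-0.337, 0.007, 0.755] turn [-0.001, -0.002, 0.008] rows>=2.6
[ 0.518  0.335  0.26  -7.7  ] off [-0.433, 0.0, 0.875] turn [0.0, 0.0, 0.0] rows>=3.1
[ 0.518  0.406  0.1   -7.7  ] off [-0.047, 0.8, 0.35] turn [0.0, 0.0, 0.0] rows>=2.8
[ 0.518  0.406  0.042 -7.7  ] off [0.0, 0.29, 0.0] turn [0.0, 0.0, 0.0] rows>=0.9
```

```bash

python3 -m pendant '{"offset":[[-0.11,0,0.25],[-0.22,0,0.5],[-0.34,0,0.75],[-0.34,0,0.75],[-0.34,0,0.75]],"turn":[[0,0,0],[0,0,0],[0,0,0],[0,0,0],[0,0,0]]}'
python3 -m pendant '{"offset":[[-0.12,0,0.25],[-0.24,0,0.5],[-0.36,0,0.75],[-0.43,0,0.875],[-0.43,0,0.875],[-0.43,0,0.875]],"turn":[[0,0,0],[0,0,0],[0,0,0],[0,0,0],[0,0,0],[0,0,0]]}'
python3 plan.py .5176,.4057,.10,-7.7  .5176,.4057,.044,-7.7
python3 - <<'E'
from h import *
im,d,m=cam("wrist");cv2.imwrite("pics/w2.png",im[:,:,::-1])
W=world(im,d,m);X,Y,Z=W[...,0],W[...,1],W[...,2]
hsv=cv2.cvtColor(im,cv2.COLOR_RGB2HSV).astype(int);S=hsv[...,1]
mk=(S<70)&(X>.38)&(X<.66)&(Y>.3)&(Y<.55)&(Z<.042)&(Z>.028)
for b,s,c in comps(mk,60): print(s[4],cv2.minAreaRect((W[b][:,:2]*1000).astype(np.float32)))
E
```

```text
clock: 10.45
position: [0.579, 0.1487, 0.2604]
ee_rot: [0.706, -0.046, 0.05, -0.705]
ft_force: [-0.3, -0.3, -0.3]
grip_width: 0.148
clock: 11.2
position: [0.5187, 0.3315, 0.2596]
ee_rot: [0.706, -0.047, 0.051, -0.705]
ft_force: [0.6, -0.8, -1.3]
grip_width: 0.148
now t=11.20 [0.5187 0.3315 0.2596] phi -8.0 grip mm 12.6 F [ 0.6 -0.8 -1.3]
[ 0.518  0.406  0.1   -7.7  ] off [-0.061, 0.797, 0.368] turn [0.002, -0.006, 0.007] rows>=2.8
[ 0.518  0.406  0.044 -7.7  ] off [0.0, 0.28, 0.0] turn [0.0, 0.0, 0.0] rows>=0.9
2971 ((509.53997802734375, 406.1075134277344), (130.6025848388672, 170.34864807128906), 78.24040985107422)
244 ((642.484375, 326.887451171875), (53.61412811279297, 11.876314163208008), 62.576419830322266)
```

View pics/w2.png

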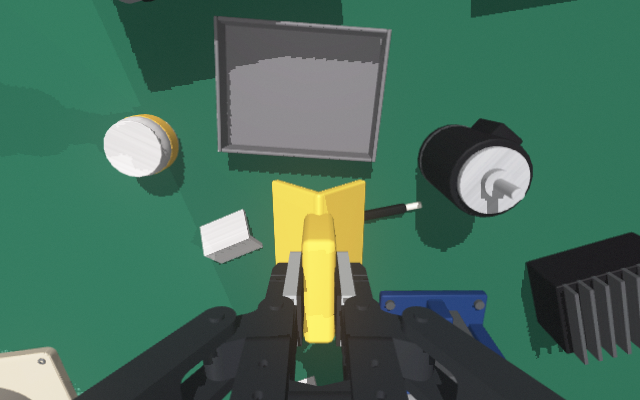

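The guard is held by its rib at (318,280). The empty tray's corners run from (217,18) to (378,160), with its centre at (0.5095, 0.406) and a measured size of 130x170 mm, as given.

```bash

python3 -m pendant '{"offset":[[-0.1,0.15,0.37],[-0.1,0.4,0.37],[-0.1,0.65,0.37],[-0.1,0.8,0.37],[-0.1,0.8,0.37]],"turn":[[0,0,0],[0,0,0],[0,0,0],[0,0,0],[0,0,0]]}'
python3 -m pendant '{"offset":[[0,0.08,0],[0,0.16,0],[0,0.22,0],[0,0.26,0],[0,0.28,0],[0,0.28,0]],"turn":[[0,0,0],[0,0,0],[0,0,0],[0,0,0],[0,0,0],[0,0,0]]}'
```

```text
clock: 11.88
position: [0.5099, 0.4046, 0.0975]
ee_rot: [0.707, -0.049, 0.051, -0.703]
ft_force: [-0.9, -1.2, 0.2]
grip_width: 0.15
clock: 12.62
position: [0.5101, 0.4044, 0.0416]
ee_rot: [0.707, -0.049, 0.051, -0.704]
ft_force: [0.1, -1.1, -0.3]
grip_width: 0.151
```

```bash

python3 -m pendant '{"offset":[[0,0.003,0],[0,0.003,0],[0,0.003,0]],"turn":[[0,0,0],[0,0,0],[0,0,0]]}' 55
python3 -m pendant '{"offset":[[0,-0.2,0],[0,-0.5,0],[0,-0.8,0],[0,-0.8,0],[0,-0.8,0]],"turn":[[0,0,0],[0,0,0],[0,0,0],[0,0,0],[0,0,0]]}'
python3 plan.py .46,.33,.22,-42 .397,.2465,.22,-76.5
```

```text
clock: 13.0
position: [0.5103, 0.4045, 0.0412]
ee_rot: [0.707, -0.049, 0.051, -0.704]
ft_force: [0.8, 0.9, -0.5]
grip_width: 0.549
clock: 13.62
position: [0.5096, 0.4053, 0.2009]
ee_rot: [0.707, -0.049, 0.051, -0.704]
ft_force: [-0.1, -0.3, -0.8]
grip_width: 0.552
now t=13.62 [0.5096 0.4053 0.2009] phi -8.1 grip mm 46.9 F [-0.1 -0.3 -0.8]
[  0.46   0.33   0.22 -42.  ] off [-0.192, -0.094, -0.408] turn [0.004, 0.753, 0.006] rows>=3.2
[  0.397   0.246   0.22  -76.5  ] off [0.045, 0.0, -0.521] turn [0.0, 0.767, 0.0] rows>=3.2
```

```bash

python3 -m pendant '{"offset":[[-0.19,-0.1,-0.41],[-0.19,-0.1,-0.41],[-0.19,-0.1,-0.41],[-0.19,-0.1,-0.41],[-0.19,-0.1,-0.41]],"turn":[[0,0.75,0],[0,0.75,0],[0,0.75,0],[0,0.75,0],[0,0.75,0]]}' 100
python3 -m pendant '{"offset":[[0.045,0,-0.52],[0.045,0,-0.52],[0.045,0,-0.52],[0.045,0,-0.52],[0.045,0,-0.52]],"turn":[[0,0.77,0],[0,0.77,0],[0,0.77,0],[0,0.77,0],[0,0.77,0]]}'
cat > br.py <<'E'
# measure brackets (bright or black) seen by a camera: centre from end-to-end ridge, yaw
import sys
from h import *
def look(n,name=None,cap=False):
    im,d,m=cam(n);W=world(im,d,m)
    if name: cv2.imwrite(f"pics/{name}.png",im[:,:,::-1])
    hsv=cv2.cvtColor(im,cv2.COLOR_RGB2HSV).astype(int);S,V=hsv[...,1],hsv[...,2];Z=W[...,2]
    box=(W[...,0]>.33)&(W[...,0]<.6)&(abs(W[...,1])<.45)&(Z>.005)&(Z<.045)
    for b,s,c in comps(box&((V<75) if cap else (S<45)&(V>80)),80):
        P=W[b];R=P[P[:,2]>.022]
        if len(R)<30: continue
        (cc,sz,a)=cv2.minAreaRect((R[:,:2]*1000).astype(np.float32))
        if sz[0]<sz[1]: sz=sz[::-1];a+=90
        top=P[P[:,2]>.027]
        print(n,'px',c.round(),len(P),'ridge ctr',np.round(cc,1),'size',np.round(sz,1),'yaw',round((a+90)%180-90,1),'top med',np.median(top,0).round(4) if len(top) else None)
    return W
if __name__=="__main__": look(sys.argv[1],sys.argv[2] if len(sys.argv)>2 else None,len(sys.argv)>3)
E
python3 br.py wrist w3; python3 plan.py
```

```text
clock: 14.25
position: [0.46, 0.3296, 0.2202]
ee_rot: [0.663, -0.25, 0.253, -0.659]
ft_force: [-1.6, -0.2, -0.1]
grip_width: 1.003
clock: 14.88
position: [0.3977, 0.246, 0.2203]
ee_rot: [0.558, -0.434, 0.438, -0.555]
ft_force: [0.6, 0.8, 1.0]
grip_width: 1.002
wrist px [206.  69.] 1387 ridge ctr [452.6 371. ] size [146.5  73.4] yaw -51.1 top med [0.4426 0.3553 0.0344]
wrist px [318. 167.] 2977 ridge ctr [396.3 247.6] size [59.8 22.2] yaw 16.0 top med [0.3977 0.2477 0.0296]
wrist px [574. 183.] 2934 ridge ctr [444.5 -20.6] size [60.2 23. ] yaw 14.7 top med [ 0.4453 -0.0198  0.0296]
wrist px [182. 192.] 1481 ridge ctr [346.4 373.8] size [60.7 32.5] yaw 90.0 top med [0.3476 0.3705 0.0439]
now t=14.93 [0.3977 0.246  0.2203] phi -76.1 grip mm 85.0 F [ 0.5 -1.  -0.1]
```

View pics/w3.png

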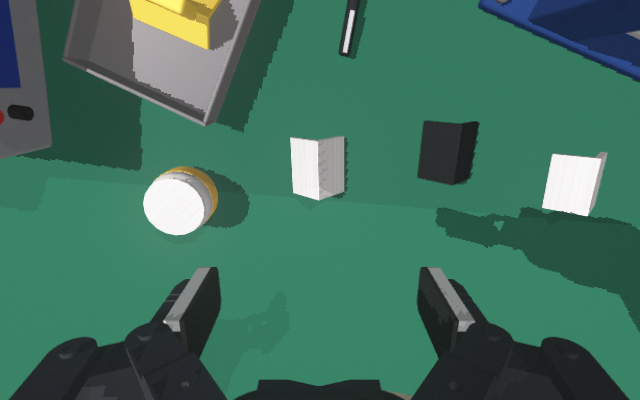

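```bash
python3 plan.py .397,.2477,.03,-75
python3 -m pendant '{"offset":[[0.006,0.3,-0.001],[0.006,0.6,-0.001],[0.006,0.85,-0.001],[0.006,0.95,-0.001],[0.006,0.95,-0.001],[0.006,0.95,-0.001]],"turn":[[0,-0.024,0],[0,-0.024,0],[0,-0.024,0],[0,-0.024,0],[0,-0.024,0],[0,-0.024,0]]}' 85
python3 plan.py .397,.2477,-.002,-75
```

```text
now t=14.93 [0.3977 0.246  0.2203] phi -76.1 grip mm 85.0 F [ 0.5 -1.  -0.1]
[ 3.97e-01  2.48e-01  3.00e-02 -7.50e+01] off [-0.016, 0.952, -0.001] turn [0.0, -0.025, 0.009] rows>=3.0
clock: 15.68
position: [0.3987, 0.2439, 0.0312]
ee_rot: [0.562, -0.428, 0.432, -0.56]
ft_force: [0.5, 0.5, 0.9]
grip_width: 0.854
now t=15.68 [0.3987 0.2439 0.0312] phi -75.0 grip mm 72.6 F [0.5 0.5 0.9]
[ 3.97e-01  2.48e-01 -2.00e-03 -7.50e+01] off [-0.022, 0.166, -0.003] turn [-0.001, 0.001, 0.009] rows>=0.5
```

```bash

python3 -m pendant '{"offset":[[-0.022,0.08,-0.003],[-0.022,0.14,-0.003],[-0.022,0.168,-0.003],[-0.022,0.168,-0.003],[-0.022,0.168,-0.003]],"turn":[[0,0,0.008],[0,0,0.008],[0,0,0.008],[0,0,0.008],[0,0,0.008]]}'
python3 -m pendant '{"offset":[[0,0,0],[0,0,0],[0,0,0],[0,0,0],[0,0,0],[0,0,0]],"turn":[[0,0,0],[0,0,0],[0,0,0],[0,0,0],[0,0,0],[0,0,0]]}' 0 60
python3 -m pendant '{"offset":[[0,-0.05,0],[0,-0.1,0],[0,-0.2,0],[0,-0.3,0],[0,-0.3,0]],"turn":[[0,0,0],[0,0,0],[0,0,0],[0,0,0],[0,0,0]]}'
python3 br.py side; python3 - <<'E'
from h import *
im,d,m=cam("wrist");a=im[60:400,100:540];im2,d2,m2=cam("side");u,v=proj(m2,manip.get_obs()['position'])[0].astype(int)
b=cv2.resize(im2[v-45:v+45,u-45:u+45],(340,340),interpolation=cv2.INTER_CUBIC);cv2.imwrite("pics/w4.png",np.hstack([a,b])[:,:,::-1])
E
```

```text
clock: 16.3
position: [0.3973, 0.2477, -0.0022]
ee_rot: [-0.561, 0.43, -0.431, 0.561]
ft_force: [-0.3, 0.6, 0.5]
grip_width: 0.85
clock: 17.05
position: [0.3975, 0.2481, -0.0013]
ee_rot: [-0.561, 0.43, -0.431, 0.561]
ft_force: [-3.6, -2.4, 14.5]
grip_width: 0.613
clock: 17.68
position: [0.3983, 0.2488, 0.0602]
ee_rot: [-0.559, 0.43, -0.43, 0.563]
ft_force: [0.2, -0.0, -2.1]
grip_width: 0.615
side px [321. 141.] 187 ridge ctr [ 516.5 -360.2] size [59.5 21.9] yaw -12.1 top med [ 0.5176 -0.3619  0.0309]
side px [333. 215.] 133 ridge ctr [461.4 -18.8] size [32.4 26.1] yaw 27.4 top med [ 0.4583 -0.0189  0.0296]
side px [304. 333.] 1428 ridge ctr [509.8 401.2] size [171. 131.] yaw -11.6 top med [0.5066 0.354  0.0343]
side px [370. 330.] 139 ridge ctr [346.4 376.8] size [54.9 32.6] yaw 89.9 top med [0.3456 0.3824 0.0419]
```

View pics/w4.png

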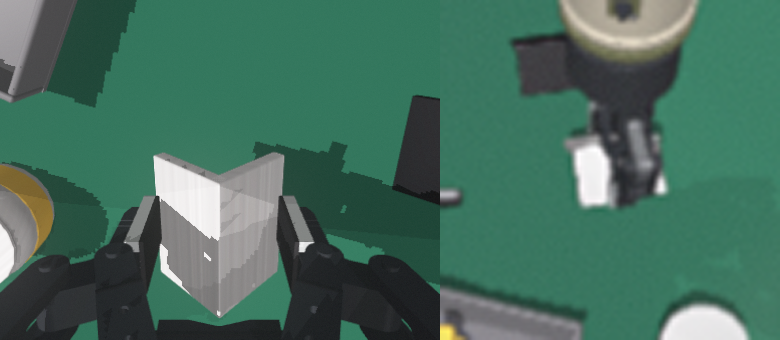

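The wrist crop shows bracket 3 held square between the pads, with its ridge at (220,240) in the crop.

```bash
python3 plan.py .44,.12,.20,-52 .52,.0,.20,-25 .6157,-.0759,.17,-7.7 .6157,-.0759,.06,-7.7
```

```text
now t=17.82 [0.3971 0.2478 0.0582] phi -75.0 grip mm 52.3 F [ 0.2 -0.5 -2.1]
[  0.44   0.12   0.2  -52.  ] off [0.673, -0.709, 0.042] turn [-0.001, -0.511, -0.0] rows>=3.1
[  0.52   0.     0.2  -25.  ] off [0.719, 0.0, -0.054] turn [0.0, -0.6, 0.0] rows>=2.5
[ 0.616 -0.076  0.17  -7.7  ] off [0.594, 0.15, -0.142] turn [0.0, -0.384, 0.0] rows>=2.0
[ 0.616 -0.076  0.06  -7.7  ] off [0.0, 0.55, 0.0] turn [0.0, 0.0, 0.0] rows>=1.8
```

```bash

python3 -m pendant '{"offset":[[0.1,-0.25,0.01],[0.3,-0.5,0.02],[0.5,-0.71,0.04],[0.67,-0.71,0.04],[0.67,-0.71,0.04],[0.67,-0.71,0.04]],"turn":[[0,-0.1,0],[0,-0.25,0],[0,-0.4,0],[0,-0.51,0],[0,-0.51,0],[0,-0.51,0]]}'
python3 -m pendant '{"offset":[[0.2,0,-0.01],[0.4,0,-0.03],[0.6,0,-0.05],[0.72,0,-0.05],[0.72,0,-0.05]],"turn":[[0,-0.17,0],[0,-0.34,0],[0,-0.5,0],[0,-0.6,0],[0,-0.6,0]]}'
python3 plan.py .6157,-.0759,.17,-7.7
```

```text
clock: 18.58
position: [0.4389, 0.1209, 0.1994]
ee_rot: [0.636, -0.31, 0.31, -0.635]
ft_force: [0.6, -0.1, -0.6]
grip_width: 0.615
clock: 19.2
position: [0.5198, 0.0006, 0.1984]
ee_rot: [0.691, -0.154, 0.153, -0.689]
ft_force: [-0.4, 0.6, -0.8]
grip_width: 0.612
now t=19.20 [0.5198 0.0006 0.1984] phi -25.1 grip mm 52.0 F [-0.4  0.6 -0.8]
[ 0.616 -0.076  0.17  -7.7  ] off [0.597, 0.142, -0.142] turn [0.004, -0.387, -0.001] rows>=2.0
```

```bash

python3 -m pendant '{"offset":[[0.2,0.05,-0.05],[0.4,0.1,-0.1],[0.6,0.14,-0.142],[0.6,0.14,-0.142],[0.6,0.14,-0.142],[0.6,0.14,-0.142]],"turn":[[0,-0.13,0],[0,-0.26,0],[0,-0.387,0],[0,-0.387,0],[0,-0.387,0],[0,-0.387,0]]}'
python3 plan.py .6157,-.0759,.055,-7.7 .6157,-.0759,.039,-7.7
python3 - <<'E'
from h import *
im,d,m=cam("wrist");cv2.imwrite("pics/w5.png",im[:,:,::-1])
E
```

```text
clock: 19.95
position: [0.616, -0.0743, 0.1706]
ee_rot: [0.706, -0.048, 0.047, -0.705]
ft_force: [-0.1, 0.4, -0.8]
grip_width: 0.616
now t=19.95 [ 0.616  -0.0743  0.1706] phi -7.7 grip mm 52.3 F [-0.1  0.4 -0.8]
[ 0.616 -0.076  0.055 -7.7  ] off [0.001, 0.578, -0.007] turn [0.002, 0.001, -0.002] rows>=1.8
[ 0.616 -0.076  0.039 -7.7  ] off [0.0, 0.08, 0.0] turn [0.0, 0.0, 0.0] rows>=0.3
```

View pics/w5.png

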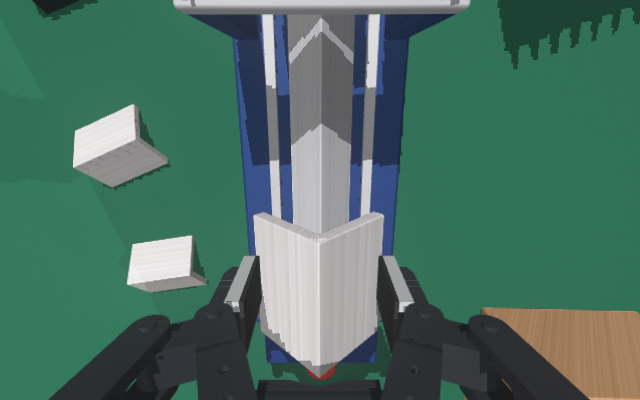

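The bracket is held square over the saddle; its ridge at (320,300) lines up with the apex line at (322,130). I'm lowering it.

```bash

python3 -m pendant '{"offset":[[0,0.2,-0.007],[0,0.4,-0.007],[0,0.54,-0.007],[0,0.6,-0.007],[0,0.64,-0.007],[0,0.66,-0.007],[0,0.66,-0.007]],"turn":[[0,0,0],[0,0,0],[0,0,0],[0,0,0],[0,0,0],[0,0,0],[0,0,0]]}'
python3 -m pendant '{"offset":[[0,0,0],[0,0,0],[0,0,0]],"turn":[[0,0,0],[0,0,0],[0,0,0]]}' 85
python3 -m pendant '{"offset":[[0,-0.2,0],[0,-0.4,0],[0,-0.7,0],[0,-0.8,0],[0,-0.8,0]],"turn":[[0,0,0],[0,0,0],[0,0,0],[0,0,0],[0,0,0]]}' 
cat > nest.py <<'E'
from h import *
from jig import *
im,d,m=cam("wrist");W=world(im,d,m);hsv=cv2.cvtColor(im,cv2.COLOR_RGB2HSV).astype(int);S,V=hsv[...,1],hsv[...,2]
r=(W[...,:2]-O);a=r@e;c=r@nrm;Z=W[...,2]
mk=(abs(c)<.035)&(a>-.108)&(a<.06)&(Z>.0668)&(Z<.125)&((S<60)|(V<75))
for b,s,cc in comps(mk,150):
    z=Z[b];t=b&(Z>np.percentile(z,98)-.010)
    (q,sz,an)=cv2.minAreaRect((np.c_[a[t],c[t]]*1000).astype(np.float32))
    print('px',cc.round(),'jig x %.4f..%.4f'%tuple(np.percentile(a[b],[1,99])),'y mid %.4f'%np.median(c[t]),'ztop %.4f'%np.percentile(z,98),'rect',np.round(q,1),np.round(sz,1),round(an,1))
np.save("pics/lastW.npy",W);cv2.imwrite("pics/last.png",im[:,:,::-1])
E
python3 nest.py; python3 br.py wrist;python3 plan.py
```

```text
clock: 20.88
position: [0.6172, -0.076, 0.0403]
ee_rot: [0.706, -0.047, 0.048, -0.705]
ft_force: [3.6, 0.2, 2.5]
grip_width: 0.613
clock: 21.25
position: [0.6171, -0.076, 0.0403]
ee_rot: [0.706, -0.047, 0.048, -0.705]
ft_force: [0.1, 0.5, -0.6]
grip_width: 0.851
clock: 21.88
position: [0.6174, -0.0759, 0.2013]
ee_rot: [0.706, -0.046, 0.049, -0.705]
ft_force: [0.0, 0.4, -0.2]
grip_width: 0.854
px [318. 187.] jig x -0.0781..-0.0191 y mid -0.0006 ztop 0.0734 rect [-48.7   0.3] [15.3 60.1] 89.0
wrist px [275. 129.] 2094 ridge ctr [580.5 -40.9] size [204.   8.] yaw 82.4 top med None
wrist px [130. 142.] 3812 ridge ctr [445.1 -21.8] size [61.4 23. ] yaw 14.2 top med [ 0.4457 -0.0218  0.0295]
wrist px [296. 234.] 145 ridge ctr [ 588.1 -124.8] size [38.8  4.6] yaw 83.8 top med [ 0.5878 -0.1221  0.0434]
wrist px [174. 251.] 2734 ridge ctr [ 455.6 -142.1] size [60.7 22.9] yaw 2.5 top med [ 0.4559 -0.1413  0.0296]
now t=21.98 [ 0.6162 -0.0755  0.1989] phi -7.7 grip mm 72.4 F [-1.1  0.5 -0. ]
```

```bash
python3 plan.py .53,-.11,.20,-48 .4557,-.1415,.12,-88 .4557,-.1415,-.002,-88
```

```text
now t=21.98 [ 0.6162 -0.0755  0.1989] phi -7.7 grip mm 72.4 F [-1.1  0.5 -0. ]
[  0.53  -0.11   0.2  -48.  ] off [-0.404, -0.005, -0.228] turn [0.001, 0.897, 0.0] rows>=3.8
[  0.456  -0.142   0.12  -88.   ] off [-0.132, 0.4, -0.381] turn [0.0, 0.889, 0.0] rows>=3.7
[ 4.56e-01 -1.42e-01 -2.00e-03 -8.80e+01] off [0.0, 0.61, 0.0] turn [0.0, 0.0, 0.0] rows>=2.0
```

```bash

python3 -m pendant '{"offset":[[-0.2,0,-0.11],[-0.4,0,-0.23],[-0.4,0,-0.23],[-0.4,0,-0.23],[-0.4,0,-0.23],[-0.4,0,-0.23]],"turn":[[0,0.23,0],[0,0.46,0],[0,0.69,0],[0,0.9,0],[0,0.9,0],[0,0.9,0]]}'
python3 -m pendant '{"offset":[[-0.06,0.15,-0.2],[-0.13,0.4,-0.38],[-0.13,0.4,-0.38],[-0.13,0.4,-0.38],[-0.13,0.4,-0.38],[-0.13,0.4,-0.38]],"turn":[[0,0.23,0],[0,0.46,0],[0,0.69,0],[0,0.89,0],[0,0.89,0],[0,0.89,0]]}'
python3 br.py wrist; python3 plan.py .4557,-.1415,-.002,-88
```

```text
clock: 22.72
position: [0.5305, -0.1103, 0.1982]
ee_rot: [0.647, -0.288, 0.287, -0.645]
ft_force: [-0.6, -0.3, -0.4]
grip_width: 0.852
clock: 23.48
position: [0.4565, -0.1421, 0.1183]
ee_rot: [0.511, -0.49, 0.49, -0.509]
ft_force: [-0.5, 0.7, 0.5]
grip_width: 0.845
wrist px [239.  17.] 2711 ridge ctr [575.  -79.2] size [123.1   8.2] yaw 82.5 top med [ 0.563  -0.1397  0.041 ]
wrist px [617. 128.] 3961 ridge ctr [ 501.  -350.6] size [29.6  9.8] yaw 8.6 top med [ 0.4903 -0.3547  0.028 ]
wrist px [322. 198.] 5411 ridge ctr [ 455.  -142.9] size [60.1 22. ] yaw 1.7 top med [ 0.457  -0.1428  0.0297]
wrist px [167. 204.] 5410 ridge ctr [444.8 -22.9] size [59.6 22. ] yaw 15.8 top med [ 0.4471 -0.0231  0.0296]
now t=23.52 [ 0.4566 -0.1421  0.1183] phi -87.8 grip mm 72.4 F [-0.4  0.1  0. ]
[ 4.56e-01 -1.42e-01 -2.00e-03 -8.80e+01] off [-0.004, 0.602, -0.003] turn [0.002, 0.005, 0.002] rows>=1.9
```

```bash

python3 -m pendant '{"offset":[[0.003,0.25,-0.005],[0.003,0.45,-0.005],[0.003,0.57,-0.005],[0.003,0.603,-0.005],[0.003,0.603,-0.005],[0.003,0.603,-0.005]],"turn":[[0,0.005,0],[0,0.005,0],[0,0.005,0],[0,0.005,0],[0,0.005,0],[0,0.005,0]]}'
python3 -m pendant '{"offset":[[0,0,0],[0,0,0],[0,0,0],[0,0,0],[0,0,0],[0,0,0]],"turn":[[0,0,0],[0,0,0],[0,0,0],[0,0,0],[0,0,0],[0,0,0]]}' 0 60
python3 -m pendant '{"offset":[[0,-0.1,0],[0,-0.2,0],[0,-0.4,0],[0,-0.6,0],[0,-0.8,0],[0,-1,0],[0,-1,0]],"turn":[[0,0,0],[0,0,0],[0,0,0],[0,0,0],[0,0,0],[0,0,0],[0,0,0]]}'
python3 plan.py .53,-.11,.20,-48 .616,-.0759,.17,-7.7
```

```text
clock: 24.28
position: [0.4563, -0.143, -0.0013]
ee_rot: [0.509, -0.491, 0.491, -0.509]
ft_force: [0.4, 1.4, 0.6]
grip_width: 0.849
clock: 25.02
position: [0.4586, -0.1433, 0.0027]
ee_rot: [-0.508, 0.49, -0.491, 0.511]
ft_force: [-18.4, 6.1, 70.3]
grip_width: 0.562
clock: 25.9
position: [0.4594, -0.1439, 0.2052]
ee_rot: [-0.505, 0.49, -0.491, 0.514]
ft_force: [-0.1, -0.6, -0.2]
grip_width: 0.001
now t=25.90 [ 0.4594 -0.1439  0.2052] phi -87.9 grip mm 0.1 F [-0.1 -0.6 -0.2]
[  0.53  -0.11   0.2  -48.  ] off [-0.156, 0.031, 0.358] turn [-0.016, -0.887, -0.005] rows>=3.7
[ 0.616 -0.076  0.17  -7.7  ] off [0.161, 0.15, 0.434] turn [0.0, -0.896, 0.0] rows>=3.8
```

The fingers slipped off that bracket because the tips sat too high on the flank. I'll look again and grip lower.

```bash

python3 -m pendant '{"offset":[[0,0,0],[0,0,0]],"turn":[[0,0,0],[0,0,0]]}' 85
python3 br.py wrist w6; python3 plan.py
```

```text
clock: 26.15
position: [0.459, -0.1439, 0.2045]
ee_rot: [-0.505, 0.49, -0.491, 0.513]
ft_force: [0.4, 0.2, 0.2]
grip_width: 0.416
wrist px [190.  27.] 2875 ridge ctr [581.5 -30.1] size [220.3   8.6] yaw 82.5 top med None
wrist px [292.  17.] 244 ridge ctr [ 589.5 -115.3] size [27.3  6. ] yaw 83.7 top med [ 0.5891 -0.1152  0.043 ]
wrist px [554. 117.] 3859 ridge ctr [ 516.2 -361.6] size [59.7 23.3] yaw -8.0 top med [ 0.5177 -0.3612  0.0297]
wrist px [319. 174.] 3182 ridge ctr [ 455.3 -140.6] size [60.2 22.6] yaw 2.7 top med [ 0.4566 -0.1411  0.0297]
wrist px [203. 179.] 3132 ridge ctr [444.7 -23.4] size [59.6 25.8] yaw 14.4 top med [ 0.4461 -0.0234  0.0297]
now t=26.20 [ 0.4589 -0.144   0.2045] phi -87.9 grip mm 42.9 F [-0.6  0.5  0.2]
```

View pics/w6.png

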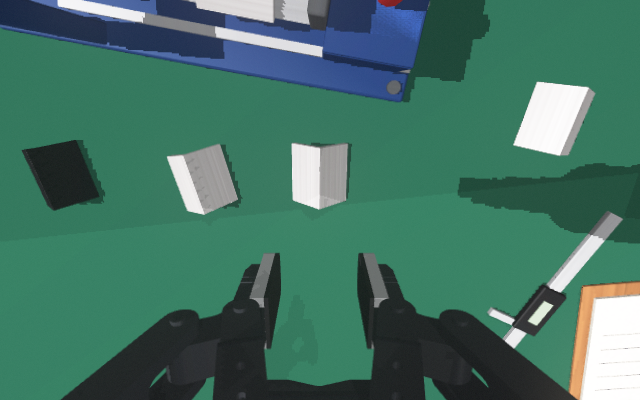

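Bracket 1 still stands upright at (320,175), essentially unmoved.

```bash
python3 plan.py .456,-.1408,.01,-87.5
python3 -m pendant '{"offset":[[-0.016,0.3,-0.01],[-0.016,0.6,-0.015],[-0.016,0.85,-0.015],[-0.016,0.97,-0.015],[-0.016,0.97,-0.015],[-0.016,0.97,-0.015]],"turn":[[-0.016,0,0],[-0.016,0,0],[-0.016,0,0],[-0.016,0,0],[-0.016,0,0],[-0.016,0,0]]}' 85
python3 plan.py .456,-.1408,-.004,-87.5
```

```text
now t=26.20 [ 0.4589 -0.144   0.2045] phi -87.9 grip mm 42.9 F [-0.6  0.5  0.2]
[ 4.56e-01 -1.41e-01  1.00e-02 -8.75e+01] off [-0.011, 0.972, -0.022] turn [-0.011, -0.009, -0.008] rows>=3.1
clock: 26.95
position: [0.4578, -0.1403, 0.0112]
ee_rot: [-0.509, 0.493, -0.489, 0.509]
ft_force: [0.0, -0.9, 0.7]
grip_width: 0.85
now t=26.95 [ 0.4578 -0.1403  0.0112] phi -87.9 grip mm 72.3 F [ 0.  -0.9  0.7]
[ 4.56e-01 -1.41e-01 -4.00e-03 -8.75e+01] off [0.003, 0.076, -0.009] turn [0.005, -0.01, -0.007] rows>=0.2
```

```bash

python3 -m pendant '{"offset":[[0.003,0.04,-0.009],[0.003,0.078,-0.009],[0.003,0.078,-0.009],[0.003,0.078,-0.009]],"turn":[[0.005,-0.01,-0.007],[0.005,-0.01,-0.007],[0.005,-0.01,-0.007],[0.005,-0.01,-0.007]]}' 72
python3 -m pendant '{"offset":[[0,0,0],[0,0,0],[0,0,0],[0,0,0],[0,0,0],[0,0,0]],"turn":[[0,0,0],[0,0,0],[0,0,0],[0,0,0],[0,0,0],[0,0,0]]}' 0 40
python3 plan.py
```

```text
clock: 27.45
position: [0.456, -0.1408, -0.0043]
ee_rot: [-0.511, 0.489, -0.489, 0.511]
ft_force: [-0.1, 0.6, 0.2]
grip_width: 0.719
clock: 28.2
position: [0.4566, -0.1411, -0.0035]
ee_rot: [-0.51, 0.489, -0.489, 0.511]
ft_force: [-2.4, 0.3, 10.7]
grip_width: 0.629
now t=28.20 [ 0.4566 -0.1411 -0.0035] phi -87.5 grip mm 53.4 F [-2.4  0.3 10.7]
```

Gripped at -3.5 mm. Lifting and carrying.

```bash

python3 -m pendant '{"offset":[[0,-0.1,0],[0,-0.2,0],[0,-0.4,0],[0,-0.6,0],[0,-0.8,0],[0,-1,0],[0,-1,0]],"turn":[[0,0,0],[0,0,0],[0,0,0],[0,0,0],[0,0,0],[0,0,0],[0,0,0]]}' 0 60
python3 plan.py .53,-.11,.20,-48 .616,-.0759,.17,-7.7
```

```text
clock: 29.08
position: [0.4577, -0.1413, 0.1986]
ee_rot: [-0.507, 0.489, -0.489, 0.514]
ft_force: [0.9, 0.4, -2.5]
grip_width: 0.62
now t=29.07 [ 0.4577 -0.1413  0.1986] phi -87.5 grip mm 52.7 F [ 0.9  0.4 -2.5]
[  0.53  -0.11   0.2  -48.  ] off [-0.141, -0.003, 0.368] turn [-0.012, -0.878, -0.004] rows>=3.7
[ 0.616 -0.076  0.17  -7.7  ] off [0.161, 0.15, 0.434] turn [0.0, -0.896, 0.0] rows>=3.8
```

```bash

python3 -m pendant '{"offset":[[-0.04,0,0.1],[-0.08,0,0.2],[-0.11,0,0.3],[-0.14,0,0.37],[-0.14,0,0.37],[-0.14,0,0.37]],"turn":[[-0.012,-0.22,0],[-0.012,-0.44,0],[-0.012,-0.66,0],[-0.012,-0.878,0],[-0.012,-0.878,0],[-0.012,-0.878,0]]}'
python3 -m pendant '{"offset":[[0.04,0.04,0.11],[0.08,0.08,0.22],[0.12,0.12,0.33],[0.16,0.14,0.43],[0.16,0.14,0.43],[0.16,0.14,0.43]],"turn":[[0,-0.22,0],[0,-0.44,0],[0,-0.66,0],[0,-0.896,0],[0,-0.896,0],[0,-0.896,0]]}'
python3 plan.py .6165,-.0759,.0465,-7.7
```

```text
clock: 29.82
position: [0.5295, -0.1108, 0.1985]
ee_rot: [-0.645, 0.29, -0.288, 0.646]
ft_force: [-0.3, -0.5, -2.0]
grip_width: 0.612
clock: 30.58
position: [0.6141, -0.0782, 0.1704]
ee_rot: [-0.705, 0.052, -0.05, 0.706]
ft_force: [-0.0, -0.8, -1.3]
grip_width: 0.609
now t=30.57 [ 0.6141 -0.0782  0.1704] phi -8.2 grip mm 51.7 F [-0.  -0.8 -1.3]
[ 0.616 -0.076  0.046 -7.7  ] off [0.012, 0.619, 0.012] turn [-0.002, -0.012, -0.004] rows>=2.0
```

```bash

python3 -m pendant '{"offset":[[0.01,0.15,0.01],[0.01,0.3,0.012],[0.01,0.45,0.012],[0.01,0.54,0.012],[0.01,0.58,0.012],[0.01,0.61,0.012],[0.01,0.625,0.012],[0.01,0.625,0.012]],"turn":[[0,-0.012,0],[0,-0.012,0],[0,-0.012,0],[0,-0.012,0],[0,-0.012,0],[0,-0.012,0],[0,-0.012,0],[0,-0.012,0]]}'
python3 plan.py
```

```text
clock: 31.58
position: [0.6171, -0.0761, 0.0465]
ee_rot: [-0.705, 0.048, -0.047, 0.706]
ft_force: [0.5, -0.9, 1.9]
grip_width: 0.615
now t=31.57 [ 0.6171 -0.0761  0.0465] phi -7.7 grip mm 52.3 F [ 0.5 -0.9  1.9]
```

```bash

python3 -m pendant '{"offset":[[0,0,0],[0,0,0],[0,0,0]],"turn":[[0,0,0],[0,0,0],[0,0,0]]}' 75
python3 -m pendant '{"offset":[[0,-0.2,0],[0,-0.4,0],[0,-0.7,0],[0,-0.8,0],[0,-0.8,0]],"turn":[[0,0,0],[0,0,0],[0,0,0],[0,0,0],[0,0,0]]}' 
python3 nest.py; python3 br.py wrist;python3 plan.py .54,-.03,.20,-40 .4458,-.0230,.12,-75
```

```text
clock: 31.95
position: [0.6171, -0.0761, 0.0466]
ee_rot: [-0.705, 0.048, -0.047, 0.706]
ft_force: [-0.3, -0.1, 0.7]
grip_width: 0.749
clock: 32.58
position: [0.6178, -0.0765, 0.2076]
ee_rot: [-0.705, 0.047, -0.048, 0.706]
ft_force: [0.5, -1.3, -1.4]
grip_width: 0.751
px [318. 185.] jig x -0.0774..-0.0184 y mid -0.0007 ztop 0.0815 rect [-48.2  -0.3] [60.4 22.7] 1.0
wrist px [276. 128.] 1993 ridge ctr [580.5 -41.3] size [202.3   8. ] yaw 82.3 top med None
wrist px [162. 153.] 3526 ridge ctr [469.2 -36.9] size [60.9 24.7] yaw 9.8 top med [ 0.471  -0.037   0.0293]
wrist px [296. 234.] 124 ridge ctr [ 587.9 -126.5] size [36.7  4.2] yaw 81.3 top med [ 0.5873 -0.1275  0.0431]
now t=32.67 [ 0.6166 -0.076   0.2051] phi -7.7 grip mm 63.7 F [-0.1  0.4 -0.1]
[ 5.4e-01 -3.0e-02  2.0e-01 -4.0e+01] off [-0.41, 0.027, 0.177] turn [-0.001, 0.718, -0.004] rows>=3.0
[ 4.46e-01 -2.30e-02  1.20e-01 -7.50e+01] off [-0.383, 0.4, -0.276] turn [0.0, 0.778, 0.0] rows>=3.3
```

Two are nested (top at 81.5 mm, 82 expected). Bracket 2 has been knocked to (0.470, -0.037), yaw about 10°, so I'm re-targeting.

```bash
python3 plan.py .545,-.055,.20,-45 .470,-.037,.12,-80
python3 -m pendant '{"offset":[[-0.19,0.02,0.03],[-0.37,0.02,0.06],[-0.37,0.02,0.06],[-0.37,0.02,0.06],[-0.37,0.02,0.06],[-0.37,0.02,0.06]],"turn":[[0,0.23,0],[0,0.46,0],[0,0.69,0],[0,0.83,0],[0,0.83,0],[0,0.83,0]]}' 85
python3 plan.py .470,-.037,.12,-80
```

```text
now t=32.67 [ 0.6166 -0.076   0.2051] phi -7.7 grip mm 63.7 F [-0.1  0.4 -0.1]
[  0.545  -0.055   0.2   -45.   ] off [-0.369, 0.027, 0.056] turn [-0.001, 0.829, -0.004] rows>=3.5
[ 4.7e-01 -3.7e-02  1.2e-01 -8.0e+01] off [-0.329, 0.4, -0.202] turn [0.0, 0.778, 0.0] rows>=3.3
clock: 33.42
position: [0.5445, -0.0542, 0.2006]
ee_rot: [-0.653, 0.272, -0.269, 0.654]
ft_force: [-0.6, 0.5, -0.5]
grip_width: 0.852
now t=33.42 [ 0.5445 -0.0542  0.2006] phi -44.9 grip mm 72.4 F [-0.6  0.5 -0.5]
[ 4.7e-01 -3.7e-02  1.2e-01 -8.0e+01] off [-0.323, 0.405, -0.201] turn [0.003, 0.78, -0.004] rows>=3.3
```

```bash

python3 -m pendant '{"offset":[[-0.16,0.15,-0.1],[-0.32,0.3,-0.2],[-0.32,0.4,-0.2],[-0.32,0.4,-0.2],[-0.32,0.4,-0.2],[-0.32,0.4,-0.2]],"turn":[[0,0.23,0],[0,0.46,0],[0,0.69,0],[0,0.78,0],[0,0.78,0],[0,0.78,0]]}'
python3 br.py wrist; python3 plan.py
```

```text
clock: 34.17
position: [0.4708, -0.0374, 0.121]
ee_rot: [0.543, -0.455, 0.453, -0.542]
ft_force: [0.9, -0.1, 0.6]
grip_width: 0.852
wrist px [372.  45.] 4149 ridge ctr [578.8 -50.3] size [185.    8.4] yaw 82.3 top med None
wrist px [507.  49.] 622 ridge ctr [ 587.7 -126.1] size [41.1  5.2] yaw 83.3 top med [ 0.5875 -0.1254  0.043 ]
wrist px [321. 198.] 5310 ridge ctr [468.6 -37.7] size [60.1 22.8] yaw 9.6 top med [ 0.471  -0.0374  0.0296]
now t=34.23 [ 0.4708 -0.0374  0.121 ] phi -79.9 grip mm 71.8 F [ 0.6 -0.4  0.4]
```

```bash

python3 -m pendant '{"offset":[[0,0.25,-0.01],[0,0.45,-0.01],[0,0.55,-0.01],[0,0.58,-0.01],[0,0.58,-0.01]],"turn":[[0,0.005,0],[0,0.005,0],[0,0.005,0],[0,0.005,0],[0,0.005,0]]}' 72
python3 plan.py .469,-.0377,-.0043,-80.3
```

```text
clock: 34.85
position: [0.4687, -0.0378, 0.0055]
ee_rot: [0.542, -0.456, 0.454, -0.541]
ft_force: [0.3, -0.6, -0.0]
grip_width: 0.716
now t=34.85 [ 0.4687 -0.0378  0.0055] phi -80.1 grip mm 60.9 F [ 0.3 -0.6 -0. ]
[ 4.69e-01 -3.80e-02 -4.00e-03 -8.03e+01] off [-0.0, 0.049, 0.002] turn [0.004, 0.004, -0.002] rows>=0.2
```

```bash

python3 -m pendant '{"offset":[[0,0.03,0.002],[0,0.05,0.002],[0,0.05,0.002],[0,0.05,0.002]],"turn":[[0.004,0.004,0],[0.004,0.004,0],[0.004,0.004,0],[0.004,0.004,0]]}' 72
python3 -m pendant '{"offset":[[0,0,0],[0,0,0],[0,0,0],[0,0,0],[0,0,0],[0,0,0]],"turn":[[0,0,0],[0,0,0],[0,0,0],[0,0,0],[0,0,0],[0,0,0]]}' 0 40
python3 plan.py
python3 -m pendant '{"offset":[[0,-0.1,0],[0,-0.2,0],[0,-0.4,0],[0,-0.6,0],[0,-0.8,0],[0,-1,0],[0,-1,0]],"turn":[[0,0,0],[0,0,0],[0,0,0],[0,0,0],[0,0,0],[0,0,0],[0,0,0]]}' 0 60
python3 plan.py .545,-.055,.20,-45 .6155,-.0762,.17,-7.7
```

```text
clock: 35.35
position: [0.4692, -0.0377, -0.0044]
ee_rot: [-0.54, 0.456, -0.455, 0.541]
ft_force: [0.4, 0.3, -0.1]
grip_width: 0.72
clock: 36.1
position: [0.4697, -0.0383, -0.0036]
ee_rot: [-0.54, 0.456, -0.456, 0.541]
ft_force: [-4.3, -1.9, 14.7]
grip_width: 0.634
now t=36.10 [ 0.4697 -0.0383 -0.0036] phi -80.3 grip mm 53.9 F [-4.3 -1.9 14.7]
clock: 36.98
position: [0.471, -0.0384, 0.1986]
ee_rot: [-0.537, 0.457, -0.455, 0.544]
ft_force: [-0.3, 0.1, -2.3]
grip_width: 0.621
now t=36.98 [ 0.471  -0.0384  0.1986] phi -80.3 grip mm 52.8 F [-0.3  0.1 -2.3]
[  0.545  -0.055   0.2   -45.   ] off [0.144, -0.006, 0.351] turn [-0.012, -0.785, -0.008] rows>=3.3
[ 0.616 -0.076  0.17  -7.7  ] off [0.324, 0.15, 0.174] turn [0.0, -0.829, 0.0] rows>=3.5
```

```bash

python3 -m pendant '{"offset":[[0.04,0,0.1],[0.08,0,0.2],[0.11,0,0.28],[0.144,0,0.35],[0.144,0,0.35],[0.144,0,0.35]],"turn":[[-0.012,-0.2,0],[-0.012,-0.4,0],[-0.012,-0.6,0],[-0.012,-0.785,0],[-0.012,-0.785,0],[-0.012,-0.785,0]]}'
python3 -m pendant '{"offset":[[0.08,0.04,0.04],[0.16,0.08,0.09],[0.24,0.12,0.13],[0.32,0.14,0.174],[0.32,0.14,0.174],[0.32,0.14,0.174]],"turn":[[0,-0.21,0],[0,-0.42,0],[0,-0.63,0],[0,-0.83,0],[0,-0.83,0],[0,-0.83,0]]}'
python3 plan.py .6165,-.0765,.0545,-7.7
```

```text
clock: 37.72
position: [0.544, -0.0553, 0.1978]
ee_rot: [-0.652, 0.274, -0.27, 0.654]
ft_force: [-1.0, -0.3, -1.8]
grip_width: 0.612
clock: 38.48
position: [0.6129, -0.0757, 0.1695]
ee_rot: [-0.704, 0.052, -0.048, 0.707]
ft_force: [0.3, -0.5, -2.1]
grip_width: 0.617
now t=38.48 [ 0.6129 -0.0757  0.1695] phi -8.2 grip mm 52.5 F [ 0.3 -0.5 -2.1]
[ 0.616 -0.076  0.054 -7.7  ] off [0.021, 0.575, -0.004] turn [-0.006, -0.01, -0.007] rows>=1.8
```

```bash

python3 -m pendant '{"offset":[[0.02,0.15,-0.004],[0.02,0.3,-0.004],[0.02,0.42,-0.004],[0.02,0.5,-0.004],[0.02,0.54,-0.004],[0.02,0.565,-0.004],[0.02,0.58,-0.004],[0.02,0.58,-0.004]],"turn":[[-0.006,-0.01,-0.007],[-0.006,-0.01,-0.007],[-0.006,-0.01,-0.007],[-0.006,-0.01,-0.007],[-0.006,-0.01,-0.007],[-0.006,-0.01,-0.007],[-0.006,-0.01,-0.007],[-0.006,-0.01,-0.007]]}'
python3 -m pendant '{"offset":[[0,0,0],[0,0,0],[0,0,0]],"turn":[[0,0,0],[0,0,0],[0,0,0]]}' 75
python3 -m pendant '{"offset":[[0,-0.2,0],[0,-0.4,0],[0,-0.7,0],[0,-0.7,0],[0,-0.7,0]],"turn":[[0,0,0],[0,0,0],[0,0,0],[0,0,0],[0,0,0]]}' 
python3 nest.py; python3 plan.py .57,-.23,.20,-40 .5165,-.34,.14,-80
```

```text
clock: 39.48
position: [0.6172, -0.0766, 0.0548]
ee_rot: [-0.705, 0.047, -0.048, 0.706]
ft_force: [-0.6, 0.9, 4.2]
grip_width: 0.614
clock: 39.85
position: [0.6172, -0.0767, 0.0549]
ee_rot: [-0.705, 0.047, -0.049, 0.706]
ft_force: [-0.5, 1.1, 1.0]
grip_width: 0.752
clock: 40.48
position: [0.6167, -0.0765, 0.1944]
ee_rot: [-0.705, 0.047, -0.048, 0.706]
ft_force: [1.3, -0.5, 0.4]
grip_width: 0.748
px [319. 191.] jig x -0.0778..-0.0185 y mid -0.0004 ztop 0.0898 rect [-48.7   0.4] [60.8 23.6] 0.7
now t=40.52 [ 0.6163 -0.0764  0.1937] phi -7.7 grip mm 64.3 F [-0.8  0.8 -0.6]
[  0.57  -0.23   0.2  -40.  ] off [-0.126, -0.032, -0.792] turn [-0.001, 0.717, 0.0] rows>=3.0
[  0.516  -0.34    0.14  -80.   ] off [0.149, 0.3, -0.593] turn [0.0, 0.889, 0.0] rows>=3.7
```

```bash

python3 -m pendant '{"offset":[[-0.06,-0.03,-0.3],[-0.126,-0.03,-0.6],[-0.126,-0.03,-0.79],[-0.126,-0.03,-0.79],[-0.126,-0.03,-0.79],[-0.126,-0.03,-0.79],[-0.126,-0.03,-0.79]],"turn":[[0,0.23,0],[0,0.46,0],[0,0.69,0],[0,0.93,0],[0,0.93,0],[0,0.93,0],[0,0.93,0]]}' 85
python3 plan.py .5165,-.361,.14,-90
```

```text
clock: 41.4
position: [0.5702, -0.2289, 0.1993]
ee_rot: [-0.642, 0.296, -0.295, 0.643]
ft_force: [-0.1, -0.1, -0.1]
grip_width: 0.848
now t=41.40 [ 0.5702 -0.2289  0.1993] phi -49.4 grip mm 72.1 F [-0.1 -0.1 -0.1]
[  0.516  -0.361   0.14  -90.   ] off [0.327, 0.296, -0.634] turn [-0.001, 0.902, -0.001] rows>=3.8
```

```bash

python3 -m pendant '{"offset":[[0.15,0.1,-0.3],[0.327,0.2,-0.63],[0.327,0.3,-0.63],[0.327,0.3,-0.63],[0.327,0.3,-0.63],[0.327,0.3,-0.63]],"turn":[[0,0.23,0],[0,0.46,0],[0,0.69,0],[0,0.95,0],[0,0.95,0],[0,0.95,0]]}'
python3 br.py wrist; python3 plan.py
```

```text
clock: 42.15
position: [0.5177, -0.36, 0.1394]
ee_rot: [-0.492, 0.508, -0.508, 0.492]
ft_force: [0.3, -0.1, -0.8]
grip_width: 0.851
wrist px [ 89. 123.] 208 ridge ctr [ 577.2 -202.9] size [24.7  9.1] yaw -79.4 top med [ 0.5776 -0.2065  0.0431]
wrist px [123. 145.] 303 ridge ctr [ 558.1 -211.2] size [14.8  7.6] yaw 81.9 top med None
wrist px [324. 190.] 4699 ridge ctr [ 515.7 -363.1] size [60.1 23.2] yaw -8.3 top med [ 0.5179 -0.3629  0.0296]
now t=42.20 [ 0.5177 -0.36    0.1395] phi -91.9 grip mm 72.2 F [0.4 0.1 0.4]
```

```bash
python3 plan.py .516,-.363,.006,-98.2
python3 -m pendant '{"offset":[[0.015,0.25,-0.008],[0.015,0.45,-0.008],[0.015,0.6,-0.008],[0.015,0.665,-0.008],[0.015,0.665,-0.008],[0.015,0.665,-0.008]],"turn":[[0,0.14,0],[0,0.14,0],[0,0.14,0],[0,0.14,0],[0,0.14,0],[0,0.14,0]]}' 85
python3 plan.py .516,-.363,-.0043,-98.2
```

```text
now t=42.20 [ 0.5177 -0.36    0.1395] phi -91.9 grip mm 72.2 F [0.4 0.1 0.4]
[ 5.16e-01 -3.63e-01  6.00e-03 -9.82e+01] off [0.016, 0.667, -0.008] turn [-0.001, 0.141, -0.001] rows>=2.1
clock: 42.95
position: [0.5168, -0.3633, 0.0079]
ee_rot: [0.463, -0.534, 0.535, -0.464]
ft_force: [-0.4, 0.5, 0.6]
grip_width: 0.851
now t=42.95 [ 0.5168 -0.3633  0.0079] phi -98.1 grip mm 72.3 F [-0.4  0.5  0.6]
[ 5.16e-01 -3.63e-01 -4.00e-03 -9.82e+01] off [-0.001, 0.061, -0.004] turn [-0.003, 0.002, -0.0] rows>=0.2
```

```bash

python3 -m pendant '{"offset":[[0,0.03,-0.004],[0,0.062,-0.004],[0,0.062,-0.004],[0,0.062,-0.004]],"turn":[[0,0,0],[0,0,0],[0,0,0],[0,0,0]]}' 72
python3 -m pendant '{"offset":[[0,0,0],[0,0,0],[0,0,0],[0,0,0],[0,0,0],[0,0,0]],"turn":[[0,0,0],[0,0,0],[0,0,0],[0,0,0],[0,0,0],[0,0,0]]}' 0 40
python3 plan.py
python3 -m pendant '{"offset":[[0,-0.1,0],[0,-0.2,0],[0,-0.4,0],[0,-0.6,0],[0,-0.8,0],[0,-1,0],[0,-1,0]],"turn":[[0,0,0],[0,0,0],[0,0,0],[0,0,0],[0,0,0],[0,0,0],[0,0,0]]}' 0 60
python3 plan.py .57,-.225,.20,-52 .6155,-.0765,.18,-7.7
```

```text
clock: 43.45
position: [0.5159, -0.3632, -0.0045]
ee_rot: [0.463, -0.534, 0.535, -0.464]
ft_force: [-0.4, 0.0, -1.0]
grip_width: 0.721
clock: 44.2
position: [0.5162, -0.3641, -0.0034]
ee_rot: [0.463, -0.533, 0.535, -0.464]
ft_force: [-1.0, 0.1, 8.1]
grip_width: 0.628
now t=44.20 [ 0.5162 -0.3641 -0.0034] phi -98.1 grip mm 53.4 F [-1.   0.1  8.1]
clock: 45.08
position: [0.5161, -0.3652, 0.2007]
ee_rot: [0.462, -0.531, 0.537, -0.464]
ft_force: [0.2, -0.0, -1.5]
grip_width: 0.618
now t=45.08 [ 0.5161 -0.3652  0.2007] phi -98.2 grip mm 52.5 F [ 0.2 -0.  -1.5]
[  0.57   -0.225   0.2   -52.   ] off [-0.732, 0.003, 0.167] turn [-0.009, -1.026, 0.008] rows>=4.3
[ 0.616 -0.076  0.18  -7.7  ] off [-0.445, 0.1, 0.636] turn [0.0, -0.984, 0.0] rows>=4.1
```

```bash

python3 -m pendant '{"offset":[[-0.16,0,0.04],[-0.32,0,0.08],[-0.48,0,0.12],[-0.64,0,0.16],[-0.73,0,0.167],[-0.73,0,0.167],[-0.73,0,0.167]],"turn":[[-0.009,-0.22,0.008],[-0.009,-0.44,0.008],[-0.009,-0.66,0.008],[-0.009,-0.88,0.008],[-0.009,-1,0.008],[-0.009,-1,0.008],[-0.009,-1,0.008]]}'
python3 -m pendant '{"offset":[[-0.1,0.02,0.15],[-0.2,0.04,0.3],[-0.3,0.06,0.45],[-0.4,0.08,0.6],[-0.445,0.09,0.636],[-0.445,0.09,0.636],[-0.445,0.09,0.636]],"turn":[[0,-0.22,0],[0,-0.44,0],[0,-0.66,0],[0,-0.88,0],[0,-0.984,0],[0,-0.984,0],[0,-0.984,0]]}'
python3 plan.py .6165,-.0765,.0628,-7.7
```

```text
clock: 45.95
position: [0.5691, -0.2264, 0.2005]
ee_rot: [0.632, -0.318, 0.317, -0.632]
ft_force: [-0.6, 0.8, -1.9]
grip_width: 0.616
clock: 46.82
position: [0.6177, -0.0812, 0.1826]
ee_rot: [0.705, -0.058, 0.058, -0.704]
ft_force: [0.4, -0.8, -0.8]
grip_width: 0.616
now t=46.83 [ 0.6177 -0.0812  0.1826] phi -9.4 grip mm 52.4 F [ 0.4 -0.8 -0.8]
[ 0.616 -0.076  0.063 -7.7  ] off [-0.009, 0.599, 0.023] turn [0.001, -0.037, -0.001] rows>=1.9
```

```bash

python3 -m pendant '{"offset":[[-0.009,0.15,0.023],[-0.009,0.3,0.023],[-0.009,0.44,0.023],[-0.009,0.52,0.023],[-0.009,0.56,0.023],[-0.009,0.585,0.023],[-0.009,0.603,0.023],[-0.009,0.603,0.023]],"turn":[[0,-0.037,0],[0,-0.037,0],[0,-0.037,0],[0,-0.037,0],[0,-0.037,0],[0,-0.037,0],[0,-0.037,0],[0,-0.037,0]]}'
python3 -m pendant '{"offset":[[0,0,0],[0,0,0],[0,0,0]],"turn":[[0,0,0],[0,0,0],[0,0,0]]}' 75
python3 -m pendant '{"offset":[[0,-0.2,0],[0,-0.4,0],[0,-0.7,0],[0,-0.7,0],[0,-0.7,0]],"turn":[[0,0,0],[0,0,0],[0,0,0],[0,0,0],[0,0,0]]}' 
python3 nest.py; python3 br.py wrist x cap;python3 br.py scene x cap; python3 plan.py .54,.02,.20,-44 .446,.12,.14,-78
```

```text
clock: 47.82
position: [0.6172, -0.0766, 0.0633]
ee_rot: [0.706, -0.047, 0.048, -0.705]
ft_force: [-2.3, -0.5, 4.4]
grip_width: 0.613
clock: 48.2
position: [0.6173, -0.0765, 0.0634]
ee_rot: [0.706, -0.047, 0.048, -0.705]
ft_force: [0.2, -0.1, -0.6]
grip_width: 0.75
clock: 48.82
position: [0.617, -0.0763, 0.203]
ee_rot: [-0.705, 0.047, -0.048, 0.706]
ft_force: [-0.3, -0.1, 0.1]
grip_width: 0.748
px [319. 189.] jig x -0.0768..-0.0179 y mid 0.0001 ztop 0.0983 rect [-47.8  -0.8] [23.6 60.4] 89.2
wrist px [259.  32.] 94 ridge ctr [583.9  53. ] size [14.4  2. ] yaw 73.9 top med [0.5838 0.0516 0.0358]
scene px [358. 225.] 377 ridge ctr [447.6 122.2] size [62.  25.6] yaw 15.9 top med [0.4482 0.1214 0.0295]
scene px [457. 283.] 227 ridge ctr [430.2 406.4] size [88.6  5.9] yaw 77.4 top med [0.4305 0.4082 0.0304]
scene px [404. 321.] 199 ridge ctr [590.7 367.3] size [85.1  3. ] yaw 78.3 top med [0.5919 0.3705 0.0302]
now t=48.98 [ 0.6166 -0.0763  0.202 ] phi -7.7 grip mm 63.9 F [ 1.2 -0.9  0.2]
[ 5.4e-01  2.0e-02  2.0e-01 -4.4e+01] off [-0.444, 0.01, 0.426] turn [0.001, 0.807, -0.001] rows>=3.4
[  0.446   0.12    0.14  -78.   ] off [-0.685, 0.3, 0.033] turn [0.0, 0.756, 0.0] rows>=3.2
```

Four brackets are nested (top at 98.3 mm, 99 expected). The cap hasn't moved, so I'm going to it.

```bash

python3 -m pendant '{"offset":[[-0.22,0.01,0.21],[-0.44,0.01,0.42],[-0.44,0.01,0.42],[-0.44,0.01,0.42],[-0.44,0.01,0.42],[-0.44,0.01,0.42]],"turn":[[0,0.23,0],[0,0.46,0],[0,0.69,0],[0,0.81,0],[0,0.81,0],[0,0.81,0]]}' 85
python3 -m pendant '{"offset":[[-0.3,0.1,0.015],[-0.6,0.2,0.033],[-0.685,0.3,0.033],[-0.685,0.3,0.033],[-0.685,0.3,0.033],[-0.685,0.3,0.033]],"turn":[[0,0.23,0],[0,0.46,0],[0,0.69,0],[0,0.756,0],[0,0.756,0],[0,0.756,0]]}'
python3 br.py wrist x cap; python3 plan.py
```

```text
clock: 49.72
position: [0.5404, 0.0185, 0.1997]
ee_rot: [0.656, -0.265, 0.264, -0.655]
ft_force: [0.6, -0.1, -0.1]
grip_width: 0.85
clock: 50.48
position: [0.4471, 0.1177, 0.1402]
ee_rot: [0.551, -0.444, 0.444, -0.55]
ft_force: [-0.3, 0.9, -0.4]
grip_width: 0.853
wrist px [317. 192.] 4616 ridge ctr [444.  120.5] size [59.4 22.6] yaw 12.8 top med [0.4455 0.1206 0.0295]
now t=50.52 [0.4472 0.1176 0.1402] phi -77.9 grip mm 72.2 F [-0.2  0.1  0.5]
```

```bash
python3 plan.py .4445,.1206,.006,-77.2
python3 -m pendant '{"offset":[[-0.017,0.25,-0.01],[-0.017,0.45,-0.01],[-0.017,0.6,-0.01],[-0.017,0.67,-0.01],[-0.017,0.67,-0.01],[-0.017,0.67,-0.01]],"turn":[[0,-0.015,0],[0,-0.015,0],[0,-0.015,0],[0,-0.015,0],[0,-0.015,0],[0,-0.015,0]]}' 85
python3 plan.py .4445,.1206,-.0043,-77.2
```

```text
now t=50.52 [0.4472 0.1176 0.1402] phi -77.9 grip mm 72.2 F [-0.2  0.1  0.5]
[ 4.44e-01  1.21e-01  6.00e-03 -7.72e+01] off [-0.018, 0.671, -0.009] turn [0.001, -0.016, 0.001] rows>=2.1
clock: 51.28
position: [0.4453, 0.1206, 0.0073]
ee_rot: [-0.552, 0.441, -0.442, 0.553]
ft_force: [0.2, 0.8, 0.1]
grip_width: 0.848
now t=51.27 [0.4453 0.1206 0.0073] phi -77.2 grip mm 72.1 F [0.2 0.8 0.1]
[ 4.44e-01  1.21e-01 -4.00e-03 -7.72e+01] off [-0.001, 0.058, -0.004] turn [-0.001, -0.001, 0.0] rows>=0.2
```

```bash

python3 -m pendant '{"offset":[[0,0.03,-0.004],[0,0.06,-0.004],[0,0.06,-0.004],[0,0.06,-0.004]],"turn":[[0,0,0],[0,0,0],[0,0,0],[0,0,0]]}' 72
python3 -m pendant '{"offset":[[0,0,0],[0,0,0],[0,0,0],[0,0,0],[0,0,0],[0,0,0]],"turn":[[0,0,0],[0,0,0],[0,0,0],[0,0,0],[0,0,0],[0,0,0]]}' 0 40
python3 plan.py
python3 -m pendant '{"offset":[[0,-0.1,0],[0,-0.2,0],[0,-0.4,0],[0,-0.6,0],[0,-0.8,0],[0,-1,0],[0,-1,0]],"turn":[[0,0,0],[0,0,0],[0,0,0],[0,0,0],[0,0,0],[0,0,0],[0,0,0]]}' 0 60
python3 plan.py .53,.0,.20,-44 .6155,-.0765,.19,-7.7
```

```text
clock: 51.78
position: [0.4446, 0.1204, -0.0047]
ee_rot: [-0.552, 0.441, -0.442, 0.552]
ft_force: [0.4, -0.2, -0.2]
grip_width: 0.72
clock: 52.52
position: [0.4456, 0.1205, -0.0036]
ee_rot: [-0.552, 0.441, -0.442, 0.553]
ft_force: [-3.2, -0.6, 18.4]
grip_width: 0.629
now t=52.52 [ 0.4456  0.1205 -0.0036] phi -77.3 grip mm 53.5 F [-3.2 -0.6 18.4]
clock: 53.4
position: [0.4466, 0.1213, 0.1987]
ee_rot: [-0.549, 0.442, -0.441, 0.556]
ft_force: [-0.2, 0.5, -1.9]
grip_width: 0.613
now t=53.40 [0.4466 0.1213 0.1987] phi -77.3 grip mm 52.1 F [-0.2  0.5 -1.9]
[  0.53   0.     0.2  -44.  ] off [0.683, -0.01, 0.273] turn [-0.01, -0.739, -0.007] rows>=3.1
[ 0.616 -0.076  0.19  -7.7  ] off [0.573, 0.05, 0.022] turn [0.0, -0.807, 0.0] rows>=3.4
```

```bash

python3 -m pendant '{"offset":[[0.17,0,0.07],[0.34,0,0.14],[0.51,0,0.2],[0.68,0,0.27],[0.68,0,0.27],[0.68,0,0.27]],"turn":[[-0.01,-0.2,-0.007],[-0.01,-0.4,-0.007],[-0.01,-0.6,-0.007],[-0.01,-0.74,-0.007],[-0.01,-0.74,-0.007],[-0.01,-0.74,-0.007]]}'
python3 -m pendant '{"offset":[[0.15,0.01,0.01],[0.3,0.02,0.01],[0.45,0.04,0.02],[0.57,0.05,0.022],[0.57,0.05,0.022],[0.57,0.05,0.022]],"turn":[[0,-0.21,0],[0,-0.42,0],[0,-0.63,0],[0,-0.807,0],[0,-0.807,0],[0,-0.807,0]]}'
python3 plan.py .6165,-.0765,.0714,-7.7
```

```text
clock: 54.15
position: [0.529, -0.002, 0.1963]
ee_rot: [0.656, -0.266, 0.266, -0.654]
ft_force: [-0.3, 0.4, -1.0]
grip_width: 0.615
clock: 54.9
position: [0.6132, -0.0773, 0.1857]
ee_rot: [0.706, -0.05, 0.048, -0.704]
ft_force: [0.2, 0.1, -1.3]
grip_width: 0.614
now t=54.90 [ 0.6132 -0.0773  0.1857] phi -8.0 grip mm 52.2 F [ 0.2  0.1 -1.3]
[ 0.616 -0.076  0.071 -7.7  ] off [0.017, 0.571, 0.008] turn [0.004, -0.006, -0.004] rows>=1.8
```

```bash

python3 -m pendant '{"offset":[[0.017,0.15,0.008],[0.017,0.3,0.008],[0.017,0.42,0.008],[0.017,0.5,0.008],[0.017,0.54,0.008],[0.017,0.56,0.008],[0.017,0.575,0.008],[0.017,0.575,0.008]],"turn":[[0,-0.006,0],[0,-0.006,0],[0,-0.006,0],[0,-0.006,0],[0,-0.006,0],[0,-0.006,0],[0,-0.006,0],[0,-0.006,0]]}'
python3 -m pendant '{"offset":[[0,0,0],[0,0,0],[0,0,0]],"turn":[[0,0,0],[0,0,0],[0,0,0]]}' 75
python3 -m pendant '{"offset":[[0,-0.2,0],[0,-0.4,0],[0,-0.7,0],[0,-0.7,0],[0,-0.7,0]],"turn":[[0,0,0],[0,0,0],[0,0,0],[0,0,0],[0,0,0]]}' 
python3 nest.py; cp pics/last.png pics/w7.png; python3 plan.py .603,-.1838,.19,-7.7
```

```text
clock: 55.9
position: [0.6172, -0.0765, 0.0717]
ee_rot: [0.706, -0.048, 0.047, -0.705]
ft_force: [-0.9, 0.7, 4.2]
grip_width: 0.619
clock: 56.28
position: [0.6172, -0.0765, 0.0717]
ee_rot: [0.706, -0.048, 0.047, -0.705]
ft_force: [0.3, 0.1, -0.4]
grip_width: 0.748
clock: 56.9
position: [0.6172, -0.076, 0.2112]
ee_rot: [0.706, -0.048, 0.047, -0.705]
ft_force: [-0.3, -0.7, 0.0]
grip_width: 0.751
px [319. 188.] jig x -0.0781..-0.0178 y mid -0.0006 ztop 0.1066 rect [-48.8  -0.2] [24.3 61.6] 88.7
now t=56.95 [ 0.6168 -0.0759  0.2105] phi -7.7 grip mm 63.5 F [ 0.7  0.9 -1.3]
[ 0.603 -0.184  0.19  -7.7  ] off [0.004, 0.104, -0.544] turn [0.003, -0.0, -0.004] rows>=1.8
```

View pics/w7.png

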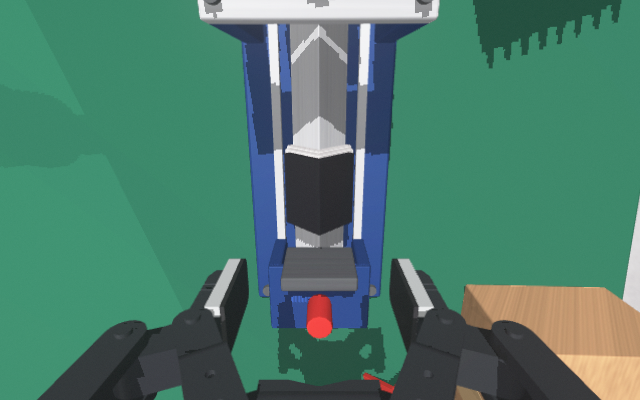

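The nest is built: black on top at (320,195), with the bright edges in line at (320,150), top at 106.6 mm (107.5 expected). Next is the follower knob at (319,318).

```bash

python3 -m pendant '{"offset":[[0,0.05,-0.3],[0,0.1,-0.545],[0,0.2,-0.545],[0,0.35,-0.545],[0,0.35,-0.545],[0,0.35,-0.545]],"turn":[[0,0,0],[0,0,0],[0,0,0],[0,0,0],[0,0,0],[0,0,0]]}' 55 60
python3 plan.py .6015,-.1838,.092,-7.7
python3 - <<'E'
from h import *
im,d,m=cam("scene");W=world(im,d,m);hsv=cv2.cvtColor(im,cv2.COLOR_RGB2HSV).astype(int);H,S=hsv[...,0],hsv[...,1]
k=((H<8)|(H>172))&(S>130)&(abs(W[...,0]-.6)<.03)&(abs(W[...,1]+.18)<.05)&(W[...,2]>.08);print(k.sum(),np.median(W[k],0) if k.sum() else '')
E
```

```text
clock: 57.7
position: [0.6022, -0.1836, 0.1411]
ee_rot: [0.706, -0.048, 0.046, -0.705]
ft_force: [0.4, 0.1, 0.4]
grip_width: 0.55
now t=57.70 [ 0.6022 -0.1836  0.1411] phi -7.7 grip mm 46.8 F [0.4 0.1 0.4]
[ 0.602 -0.184  0.092 -7.7  ] off [-0.003, 0.245, -0.001] turn [0.004, 0.0, -0.004] rows>=0.8
96 [ 0.60673781 -0.17758438  0.11126588]
```

```bash

python3 -m pendant '{"offset":[[-0.004,0.14,0],[-0.004,0.245,0],[-0.004,0.245,0],[-0.004,0.245,0]],"turn":[[0,0,0],[0,0,0],[0,0,0],[0,0,0]]}'
python3 -m pendant '{"offset":[[0,0,0],[0,0,0],[0,0,0],[0,0,0],[0,0,0]],"turn":[[0,0,0],[0,0,0],[0,0,0],[0,0,0],[0,0,0]]}' 0 60
python3 -m pendant '{"offset":[[0,0,0.04],[0,0,0.08],[0,0,0.12],[0,0,0.16],[0,0,0.2],[0,0,0.24],[0,0,0.28],[0,0,0.32],[0,0,0.36],[0,0,0.4],[0,0,0.4],[0,0,0.4]],"turn":[[0,0,0],[0,0,0],[0,0,0],[0,0,0],[0,0,0],[0,0,0],[0,0,0],[0,0,0],[0,0,0],[0,0,0],[0,0,0],[0,0,0]]}'
python3 plan.py;python3 nest.py; cp pics/last.png pics/w8.png
```

```text
clock: 58.25
position: [0.602, -0.1841, 0.0934]
ee_rot: [0.707, -0.048, 0.047, -0.704]
ft_force: [1.0, -0.7, -0.7]
grip_width: 0.549
clock: 58.88
position: [0.6028, -0.1844, 0.0947]
ee_rot: [0.707, -0.047, 0.048, -0.704]
ft_force: [-0.0, -0.4, 6.0]
grip_width: 0.239
clock: 60.38
position: [0.6133, -0.1053, 0.0947]
ee_rot: [0.707, -0.047, 0.048, -0.704]
ft_force: [-2.4, -4.4, 4.5]
grip_width: 0.236
now t=60.38 [ 0.6133 -0.1053  0.0947] phi -7.7 grip mm 20.1 F [-2.4 -4.4  4.5]
px [318. 113.] jig x -0.0390..0.0306 y mid -0.0002 ztop 0.1224 rect [-34.2  -0.2] [12.3 59.4] 0.1
px [280. 275.] jig x -0.0861..-0.0660 y mid 0.0149 ztop 0.1245 rect [-75.6  11. ] [23.  13.7] 36.6
px [358. 274.] jig x -0.0720..-0.0660 y mid -0.0164 ztop 0.1246 rect [-68.5 -16.8] [ 7.  13.8] 6.0
```

View pics/w8.png

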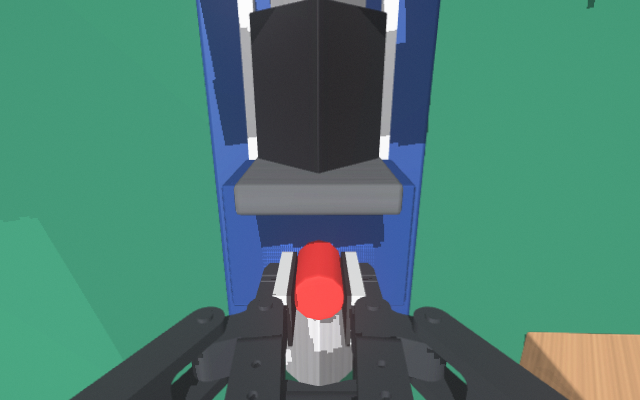

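The follower face at (318,190) is square against the black cap and pushing the nest. I'll continue slowly.

```bash

python3 -m pendant '{"offset":[[0,0,0.04],[0,0,0.08],[0,0,0.12],[0,0,0.16],[0,0,0.2],[0,0,0.24],[0,0,0.28],[0,0,0.32],[0,0,0.36],[0,0,0.39],[0,0,0.41],[0,0,0.41]],"turn":[[0,0,0],[0,0,0],[0,0,0],[0,0,0],[0,0,0],[0,0,0],[0,0,0],[0,0,0],[0,0,0],[0,0,0],[0,0,0],[0,0,0]]}'
python3 plan.py
```

```text
clock: 61.92
position: [0.624, -0.0248, 0.0947]
ee_rot: [0.707, -0.048, 0.048, -0.704]
ft_force: [-2.8, -5.5, 4.8]
grip_width: 0.233
now t=61.92 [ 0.624  -0.0248  0.0947] phi -7.8 grip mm 19.8 F [-2.8 -5.5  4.8]
```

```bash

python3 -m pendant '{"offset":[[0,0,0.01],[0,0,0.02],[0,0,0.03],[0,0,0.04],[0,0,0.05],[0,0,0.05]],"turn":[[0,0,0],[0,0,0],[0,0,0],[0,0,0],[0,0,0],[0,0,0]]}'
python3 -m pendant '{"offset":[[0,0,0.005],[0,0,0.01],[0,0,0.015],[0,0,0.015]],"turn":[[0,0,0],[0,0,0],[0,0,0],[0,0,0]]}'
```

```text
clock: 62.68
position: [0.6251, -0.0167, 0.0947]
ee_rot: [0.708, -0.048, 0.048, -0.703]
ft_force: [-1.5, -9.1, 2.5]
grip_width: 0.236
clock: 63.18
position: [0.6252, -0.0165, 0.0947]
ee_rot: [0.709, -0.049, 0.049, -0.702]
ft_force: [-0.4, -10.9, 2.8]
grip_width: 0.232
```

```bash

python3 -m pendant '{"offset":[[0,0,0.01],[0,0,0.02],[0,0,0.025],[0,0,0.025]],"turn":[[0,0,0],[0,0,0],[0,0,0],[0,0,0]]}'
python3 -m pendant '{"offset":[[0,0,0],[0,0,0],[0,0,0]],"turn":[[0,0,0],[0,0,0],[0,0,0]]}' 55
python3 -m pendant '{"offset":[[0,-0.2,0],[0,-0.5,0],[0,-0.8,0],[0,-0.8,0],[0,-0.8,0]],"turn":[[0,0,0],[0,0,0],[0,0,0],[0,0,0],[0,0,0]]}'
python3 plan.py .60,-.09,.30,-7.7
```

```text
clock: 63.68
position: [0.6252, -0.0163, 0.0947]
ee_rot: [0.711, -0.05, 0.05, -0.7]
ft_force: [-1.7, -15.9, 2.4]
grip_width: 0.233
clock: 64.05
position: [0.6252, -0.0152, 0.0946]
ee_rot: [0.71, -0.05, 0.05, -0.7]
ft_force: [0.7, 0.3, 1.0]
grip_width: 0.548
clock: 64.68
position: [0.6253, -0.0121, 0.2541]
ee_rot: [0.71, -0.05, 0.049, -0.701]
ft_force: [0.7, -1.4, -1.1]
grip_width: 0.546
now t=64.67 [ 0.6253 -0.0121  0.2541] phi -8.0 grip mm 46.4 F [ 0.7 -1.4 -1.1]
[ 0.6  -0.09  0.3  -7.7 ] off [-0.07, -0.224, -0.407] turn [0.017, -0.008, 0.0] rows>=1.5
```

```bash

python3 -m pendant '{"offset":[[0,-0.05,0.15],[0,-0.1,0.2],[0,-0.1,0.2],[0,-0.1,0.2],[0,-0.1,0.2]],"turn":[[0.017,0,0],[0.017,0,0],[0.017,0,0],[0.017,0,0],[0.017,0,0]]}'
python3 - <<'E'
from h import *
from jig import *
im,d,m=cam("wrist");W=world(im,d,m);u,v=proj(m,[*jw(.117),.1])[0].astype(int);print(u,v)
ims,ds,ms=cam("scene");im2,d2,m2=cam("side")
us,vs=proj(ms,[*jw(.06),.1])[0].astype(int);u2,v2=proj(m2,[*jw(.06),.1])[0].astype(int)
f=lambda a:cv2.resize(a,(390,290),interpolation=cv2.INTER_CUBIC)
v0=min(max(v-72,0),255);u0=min(max(u-97,0),445)
top=np.hstack([f(im[v0:v0+145,u0:u0+195]),f(ims[vs-58:vs+58,us-78:us+78])])
bot=np.hstack([f(im),f(im2[v2-58:v2+58,u2-78:u2+78])])
cv2.imwrite("pics/w9.png",np.vstack([top,bot])[:,:,::-1])
hsv=cv2.cvtColor(ims,cv2.COLOR_RGB2HSV).astype(int);H,S=hsv[...,0],hsv[...,1];Ws=world(ims,ds,ms)
k=((H<8)|(H>172))&(S>130)&(abs(Ws[...,0]-.62)<.05)&(abs(Ws[...,1]+.02)<.06)&(Ws[...,2]>.08);print('knob',k.sum(),np.median(Ws[k],0)-[.0058,.0042,0])
E
```

```text
clock: 65.3
position: [0.6306, 0.0268, 0.2732]
ee_rot: [0.706, -0.05, 0.05, -0.705]
ft_force: [-0.2, 0.1, -0.5]
grip_width: 0.549
318 107
knob 110 [ 0.62364894 -0.013794    0.11134843]
```

View pics/w9.png

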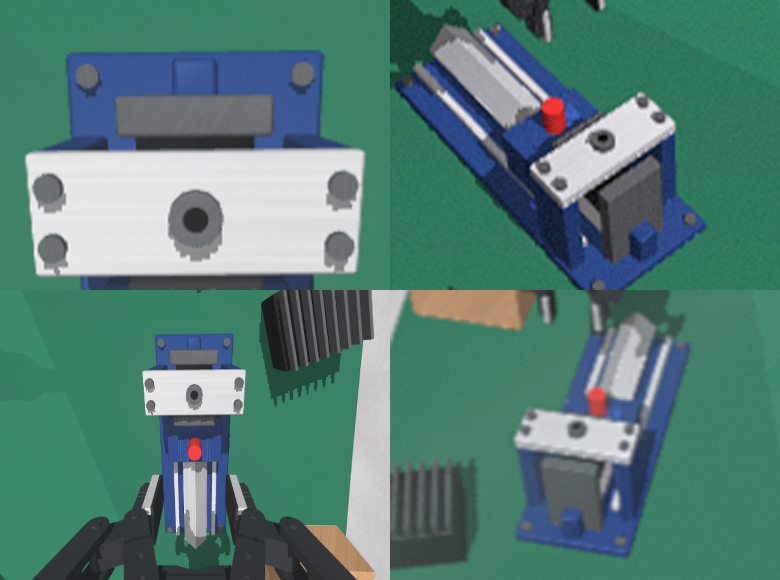

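```bash
python3 - <<'E'
from h import *
from jig import *
im,d,m=cam("wrist");W=world(im,d,m);r=W[...,:2]-O;a,c,Z=r@e,r@nrm,W[...,2]
for lo in np.arange(.04,.135,.004):
    k=(abs(c)<.006)&(a>lo)&(a<=lo+.004)
    if k.sum(): print('%.3f'%lo,k.sum(),'z %.3f..%.3f'%(Z[k].min(),Z[k].max()))
ims,ds,ms=cam("scene");cv2.imwrite("pics/s9.png",ims[:,:,::-1]);W=world(ims,ds,ms)
hsv=cv2.cvtColor(ims,cv2.COLOR_RGB2HSV).astype(int);H,S,V=hsv[...,0],hsv[...,1],hsv[...,2]
k=(H>18)&(H<35)&(S>120)&(abs(W[...,0]-.51)<.08)&(abs(W[...,1]-.405)<.06);t=k&(W[...,2]>.05);print('guard',k.sum(),np.percentile(W[k][:,2],[2,98]),cv2.minAreaRect((W[t][:,:2]*1000).astype(np.float32)))
for n,c in comps(((H<8)|(H>172))&(S>130)&(W[...,2]>.005)&(W[...,1]<-.3),100) and [(1,W[b]) for b,_,_ in comps(((H<8)|(H>172))&(S>130)&(W[...,2]>.005)&(W[...,1]<-.3),100)]: print('red',np.median(c,0))
E
```

```text
0.048 33 z 0.120..0.123
0.052 61 z 0.120..0.123
0.056 65 z 0.120..0.123
0.060 42 z 0.114..0.122
0.064 788 z 0.135..0.353
0.068 80 z 0.135..0.353
0.072 68 z 0.136..0.138
0.076 60 z 0.135..0.139
0.080 43 z 0.138..0.147
0.084 74 z 0.144..0.147
0.088 77 z 0.145..0.148
0.092 80 z 0.145..0.148
0.096 82 z 0.144..0.147
0.100 97 z 0.135..0.148
0.104 77 z 0.135..0.138
0.108 79 z 0.135..0.138
0.112 87 z 0.102..0.138
0.116 94 z 0.101..0.136
0.120 46 z 0.121..0.125
0.124 88 z 0.122..0.125
0.128 75 z 0.122..0.125
0.132 75 z 0.122..0.126
guard 704 [0.00398209 0.061946  ] ((513.0740356445312, 404.77764892578125), (48.7271614074707, 16.06723403930664), 80.3090591430664)
red [ 0.69111047 -0.39047737  0.02306882]
```

View pics/s9.png

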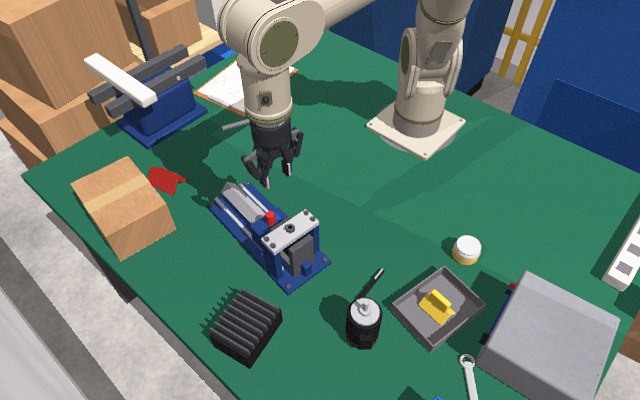

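All checks look right. The guard stands upright in the tray at (437,305), no brackets are left on the bench, and the red angle is unmoved. I'm handing the job in.

```bash
python3 -c "
from workcell import manip
print(manip.hand_in(), manip.get_obs()['clock'])"
```

```text
the job is handed in; nothing more can be done
the job is handed in; nothing more can be done
```

The job is done and handed in at about 65 s of the 210 s allowed. No verdict was reported.

**What I did:**
1. The follower was about 48 mm forward of its back end at the start, so I drew it right back first.
2. I took the guard off the saddle and stood it upright in the tray.
3. I nested the four brackets present and then the black cap in the bay.
4. I ran the nest under the bridge to the end stop with the follower, let go of the knob and drew the arm clear.

**What went wrong on the way:**
- **Slip:** the first grip on one bracket slipped off its flanks, with a wrist force of about 72 N at the end of that move. The bracket stayed standing and I gripped it again lower.
- **Knocked bracket:** another bracket was moved about 3 cm aside during the run. I measured it again before picking it up.

**Last checks:**
- **Nest before the push:** the top measured 106.6 mm against 107.5 expected, and it sat square to within about 1°.
- **Follower:** it travelled about 169.5 mm (170 means home), then held against about 16 N with no further movement. Its face is against the nest.
- **End stop:** the cap can be seen right up to the stop, with no gap found. The lower pieces are hidden under the bridge, so that they are home is inferred from the follower's travel and force.
- **Bench:** the guard is upright in the tray, the red angle is where it was, and the other bystanders look undisturbed.

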